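# Put the sharpening stones away and lock the tray

## Robot

A 6-joint arm with a two-finger parallel gripper is mounted at the origin on the work surface. World frame = base frame: x ahead of the robot, y to its left, z up, the work surface at z = 0. Lengths are in mm, angles in rad, forces in N, time in s.
With the tool pointing down it reaches from about 325 to 1000 mm from the base axis. Payload 5.1 kg.
Tool frame: the origin (TCP) lies on the centre line of the jaws, within the pads' length; the fingertips stand 14 mm ahead of it and the grasp point (between the pads) lies 5 mm behind it (bot.tip_reach is the distance from the TCP to the fingertips, in mm); z points along the fingers, y is the line along which they close (so a half turn about z gives the same grasp; the last joint's range is limited). The gripper opens to 85 mm and grips with 20 to 120 N. Pads are 22 mm wide; open, the fingers measure 114 mm over their backs; the gripper's body (76 mm by 85 mm) begins 54 mm behind the grasp point. The pads swing forward as they close: fully open they stand 13 mm farther back than shut.
Start: joints at [1.145, 0.124, 1.65, -0, 1.367, -0.083], TCP at [218.502, 612.162, 245.322] pointing down, gripper open.
Joint ranges: [-2.61, 2.61], [-1.02, 2.33], [0.03, 2.71], [-1.35, 4.49], [0.32, 2.68], [-2.91, 2.91]. Speed limits (rad/s): [2.57, 2.57, 3.14, 3.14, 3.14, 3.14].

## Interface

Orientations are given as a unit quaternion [x, y, z, w].
In Python, from bench import readout, vision, job, bot gives the robot as it stands. The module is installed in compiled form; this text tells all that it offers.
- The arm moves only by the shell command python3 -m pendant 'ROWS'. ROWS is JSON, a list of rows, each an object of numbers: "ax", "ay", "az": the turn, a rotation vector about the tool's x, y, z normalised to -1 to 1, where 1 is pi rad; "dx", "dy", "dz": the shift along the tool's x, y, z normalised to -1 to 1, where 1 is 0.5 m; "jaw": the closure in counts, from 0 (fully open) to 255 (shut). A call has 1 to 5 rows; each row shifts and turns the commanded pose from where the row before left it, along the tool's axes as they then stand; what a row does not reach is not made up. A row lasts 1/10 s, in which the tool goes at most 50 mm and 8.59 degrees, less where a joint would pass 70% of its speed; a pose out of reach is approached as far as the arm can. A call with a number of a shift or a turn outside -1 to 1 is refused whole. A call with a gripper value outside its range is refused whole. The fingers move at their own pace and stop on an object; the grip force is fixed at half the most. Time passes only in rows, so rows that do not move let the fingers close. It gives the time, the measured TCP pose, the force, the opening and the grip force at its end, in the units of the state.
- readout.get_obs(): the state, without advancing time (a new reading comes with each control period).
- vision.get_image(name): name is "scene" or "top" or "wrist"; returns a dict with "frame" (480x640x3 uint8, red, green, blue), "vfov" (degrees; the focal length in pixels is half the picture's height over the tangent of half this angle, whatever the lens; pixels are square), "cx", "cy" (the principal point, pixels), "rvec" (rotation vector, rad) and "tvec" (3), from world to camera coordinates, as OpenCV has them. Camera axes: x right, y down, z forward; pixel columns grow to the right and rows downward; lengths in mm; the calibration is good to about 2 mm. A picture is of the moment at which its call begins. There is no depth.
- job.hand_in(): hands the job in; it is judged then, once.
The state is a dict: "time": time; "qpos": joint angles; "dq": joint speeds; "effort": joint torques, N m; "eef_pos": TCP position; "tool_rot": TCP orientation; "force": force on the tool from outside, world axes, zero at the start; "wrist_torque": the same for the moment, N m; "finger_gap": finger opening in mm; "gripper_force": force on a finger pad.
Only numpy, scipy, OpenCV 4.12 (cv2) and the standard library are available. Lean on these libraries where they do the work, as an engineer would, in place of code of your own. Each camera call takes 0.05 s, during which the arm holds its last target. There are 200 camera calls.

## Task

Put every sharpening stone from the mat away in the tray bay of its own colour, dotted face up, pressing each straight down until the clips snap over it and then easing off rather than ramming it into the pad. When all the stones are clipped in, slide the tray fully home, then take the orange-headed pin from its stand and push it down through the fork and the tray's lug until its head sits on the fork. Leave the plane, the chisel and the oil bottle where they are.

Things in the scene. Friction and masses are not known exactly. Their poses are not given: they have to be found in the camera images.
- green (a point): The green sharpening stone: a rigid bar 120 x 40 x 24 mm, about 0.2 kg, green base with a steel top face dotted in green; it lies flat on the mat. The point is its centre, half-way up; x along the 120 mm length, y across the 40 mm width, z up out of the dotted face. Given as None when this stone is absent.
- blue (a point): The blue sharpening stone: a rigid bar 120 x 40 x 24 mm, about 0.2 kg, blue base with a steel top face dotted in blue; it lies flat on the mat. The point is its centre, half-way up; x along the 120 mm length, y across the 40 mm width, z up out of the dotted face. Given as None when this stone is absent.
- red (a point): The red sharpening stone: a rigid bar 120 x 40 x 24 mm, about 0.2 kg, red base with a steel top face dotted in red; it lies flat on the mat. The point is its centre, half-way up; x along the 120 mm length, y across the 40 mm width, z up out of the dotted face. Given as None when this stone is absent.
- yellow (a point): The yellow sharpening stone: a rigid bar 120 x 40 x 24 mm, about 0.2 kg, yellow base with a steel top face dotted in yellow; it lies flat on the mat. The point is its centre, half-way up; x along the 120 mm length, y across the 40 mm width, z up out of the dotted face. Given as None when this stone is absent.
- bay_green (a point): Bay with green tabs at both ends: centre of the top of its felt pad, where the underside of a stone that is home rests. x along the bay = along the stone's length, either way round; z up. Moves with the tray. All bays are alike, 78 mm apart. Side lips 8 mm high, 3 mm clear of the stone, stand near the ends only: the middle 60 mm of each side is free for fingers.
- bay_blue (a point): Bay with blue tabs at both ends: centre of the top of its felt pad, where the underside of a stone that is home rests. x along the bay = along the stone's length, either way round; z up. Moves with the tray. A sprung steel clip 30 mm wide leans over each end of a bay, 48 mm high above the pad; its nose overhangs the stone's end by 3.5 mm, 1.5 mm above a stone that is home.
- bay_red (a point): Bay with red tabs at both ends: centre of the top of its felt pad, where the underside of a stone that is home rests. x along the bay = along the stone's length, either way round; z up. Moves with the tray. A stone set level on the clips' slopes rests with its underside 35 to 38 mm above the pad; pressed straight down, it meets a peak of 10 to 20 N near 29 mm, then some 5 N of drag until the clips snap over it.
- bay_yellow (a point): Bay with yellow tabs at both ends: centre of the top of its felt pad, where the underside of a stone that is home rests. x along the bay = along the stone's length, either way round; z up. Moves with the tray.
- tray (a joint): The sliding tray with the four bays, plywood, 205 mm deep and 330 mm wide: how far it is drawn out of its dock towards the robot, in m. 0 is fully home against a stop; it starts 0.06 to 0.10 out. It slides with about 4 N of friction along the dock's x axis and stays where it is left.
- tray_knob (a point): The dark round wooden knob on the tray's front edge: 26 mm in diameter, its top 17 mm above this point, its bottom 17 mm below, on a thinner 18 mm stem. The point is on its axis, half-way up. x axis: the direction in which the tray slides home. It moves with the tray.
- lug (a point): The aluminium lug plate on the tray's side (8 mm thick): the top centre of its 15 mm upright hole. When the tray is home it lies between the fork's tines and its hole lines up with theirs.
- fork (a point): The fixed dark steel fork on the dock: two level tines, one above the other, each with a 15 mm upright hole. The point is the centre of the hole on the top face of the upper tine; x is the dock's direction, towards the tray's home. The three plates stacked are 32 mm high. Two spring balls in the upper tine pinch the pin, so it must be pushed in with about 3 to 6 N.
- pin (a point): The locking pin, 70 mm long overall, 60 g: steel shank 12 mm in diameter and 48 mm long with a tapered tip, below an orange round head 26 mm in diameter and 22 mm high. The point is on its axis, half-way along its length (35 mm above the tip, 13 mm below the underside of the head); z along the axis, up through the head. It starts upright in the stand; seated in the fork, the underside of its head lies on the upper tine.
- stand: A wooden block 50 x 50 x 60 mm in which the pin stands at first, in a 15 mm hole, the head resting on the top. Fixed. Origin at the centre of its underside.
- mat: A black rubber bench mat 310 x 250 x 4 mm on which the stones lie. Fixed. Origin at the centre of its underside.
- pads: The grey felt pads in the bays, on which the stones come to rest; origin in the middle of the tray, 10 mm below the pad tops. They move with the tray.
- plane: Bystander: a hand plane, 200 mm long, dark iron with wooden knob and handle. Origin at the centre of its sole.
- chisel: Bystander: a chisel with a wooden handle, 235 mm long. Origin near its middle, on the bench.
- oil: Bystander: an amber bottle of honing oil, 54 mm in diameter, 120 mm high. Origin at the centre of its underside.

How it is judged (in metres and radians):
On the way, in this order (a step that is already met when the one before it is completed fails the run):
1. every stone is clipped into the bay of its colour, dotted face up (z of green in the frame of bay_green between 0.008 and 0.015 m and x of green in the frame of bay_green between -0.006 and 0.006 m and y of green in the frame of bay_green between -0.007 and 0.007 m and angle between the x axis of green and the x axis of bay_green, either way round below 0.12 rad and angle between each of green, blue, red, yellow's own z axis and vertical below 0.12 rad and z of blue in the frame of bay_blue between 0.008 and 0.015 m and x of blue in the frame of bay_blue between -0.006 and 0.006 m and y of blue in the frame of bay_blue between -0.007 and 0.007 m and angle between the x axis of blue and the x axis of bay_blue, either way round below 0.12 rad and z of red in the frame of bay_red between 0.008 and 0.015 m and x of red in the frame of bay_red between -0.006 and 0.006 m and y of red in the frame of bay_red between -0.007 and 0.007 m and angle between the x axis of red and the x axis of bay_red, either way round below 0.12 rad and z of yellow in the frame of bay_yellow between 0.008 and 0.015 m and x of yellow in the frame of bay_yellow between -0.006 and 0.006 m and y of yellow in the frame of bay_yellow between -0.007 and 0.007 m and angle between the x axis of yellow and the x axis of bay_yellow, either way round below 0.12 rad), for 0.3 s.
2. then the tray is slid fully home (value of joint tray below 0.004 m), for 0.3 s.
3. then the pin is pushed through fork and lug until its head sits on the fork (z of pin in the frame of fork below -0.01 m and horizontal distance between pin and fork below 0.005 m and angle between pin's own z axis and vertical below 0.15 rad), for 0.3 s.
At the end, for the whole second after the job is handed in: Each stone lies on its own colour's pad under the clips (centre within 6 mm along, 7 mm across, under 15 mm above the pad; level and square within 0.12 rad, dots up); tray within 4 mm of home; pin upright within 5 mm of the fork hole's axis, head at most 3 mm off the tine (all of step 1 and all of step 3 and value of joint tray below 0.004 m and linear speed of pads below 0.01 m/s); the robot touches nothing.
It fails at once if a stone is rammed into its pad with more than 60 N (contact force between pads and anything else above 60 N).
It fails at once if the plane, the chisel or the oil bottle is moved more than 30 mm (distance of any of plane, chisel, oil from where it was at the start of the episode above 0.03 m).
Of stone_green, stone_blue, stone_red, stone_yellow only 3 to 4 are there at a start; the rules pass over those that are not, and their reading is None.
At some moment in a run one of stone_green, stone_blue, stone_red, stone_yellow may be knocked a few centimetres aside while the robot is not near it.
It also fails if it takes over 208 s, if anything falls off the work surface, if the arm or the gripper's body presses on something with over 40 N, if the wrist force passes 120 N, or if a joint passes its speed limit or range.

## Working session

There is one attempt and no reset: what is moved stays moved. The work goes in short steps, Python scripts to look and compute and a shell command to move; the robot and the scene stay as the last step left them, time stands still between calls to the robot, and variables do not carry over. Pictures are saved under pics/ and viewed, at most 14 in all, crops included, and the job is handed in when it is done.

```bash
mkdir -p pics; cat > h.py <<'E'
import numpy as np, cv2
from scipy.spatial.transform import Rotation as R
from bench import readout, vision, job, bot
def snap(name,fn,crop=None,scale=1):
    d=vision.get_image(name); im=cv2.cvtColor(d['frame'],cv2.COLOR_RGB2BGR)
    np.save('pics/'+fn+'.npy',im); np.savez('pics/'+fn+'.npz',**{k:np.array(d[k],float) for k in('vfov','cx','cy','rvec','tvec')})
    save(fn,fn,crop,scale)
def save(src,fn,crop=None,scale=1):
    im=np.load('pics/'+src+'.npy')
    if crop: x0,y0,x1,y1=crop; im=im[y0:y1,x0:x1]
    cv2.imwrite('pics/'+fn+'.png',cv2.resize(im,None,fx=scale,fy=scale,interpolation=cv2.INTER_CUBIC))
def cal(fn):
    d=np.load('pics/'+fn+'.npz'); f=240/np.tan(np.radians(d['vfov'])/2)
    return f,d['cx'],d['cy'],R.from_rotvec(d['rvec'].ravel()).as_matrix(),d['tvec'].ravel()
def px2w(fn,pts,z):
    f,cx,cy,M,t=cal(fn); c=-M.T@t; out=[]
    for u,v in pts:
        r=M.T@np.array([(u-cx)/f,(v-cy)/f,1]); out.append(c+r*(z-c[2])/r[2])
    return np.array(out).round(1)
def w2px(fn,P):
    f,cx,cy,M,t=cal(fn); q=(M@np.atleast_2d(P).T).T+t
    return (q[:,:2]/q[:,2:]*f+[cx,cy]).round(1)
def st():
    o=readout.get_obs(); print({k:np.round(o[k],3).tolist() for k in('time','qpos','eef_pos','tool_rot','force','finger_gap','gripper_force')})
    return o
E
python3 - <<'E'
from h import *
snap('top','top0'); snap('scene','scene0'); st(); print(bot.tip_reach)
for n in('top0','scene0'):
    f,cx,cy,M,t=cal(n); print(n,f,cx,cy,-M.T@t)
E
```

```text
{'time': 0.1, 'qpos': [1.145, 0.124, 1.652, -0.0, 1.368, -0.083], 'eef_pos': [218.293, 611.685, 244.17], 'tool_rot': [0.171, 0.985, -0.001, -0.0], 'force': [0.214, -0.066, -0.585], 'finger_gap': 85.422, 'gripper_force': 0.0}
14.0
top0 509.6993460448208 316.94256613058377 248.11462090671697 [ 422.65008407  -21.71630324 1529.11063746]
scene0 448.4390441611205 315.5901828696021 239.12672938001882 [1008.76563798 -444.23485632  930.50832842]
```

View pics/top0.png

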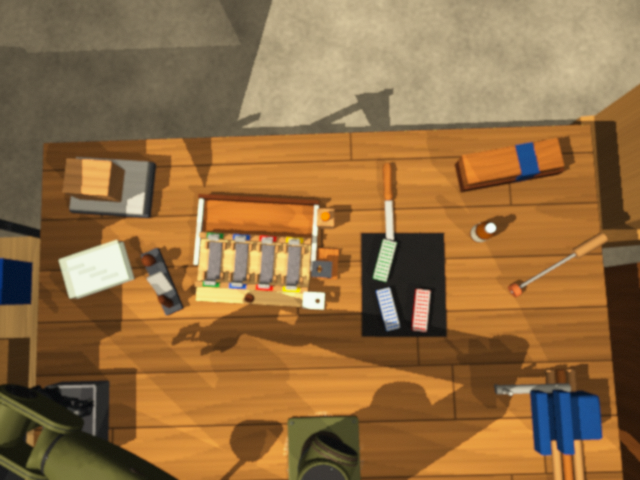

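View pics/scene0.png

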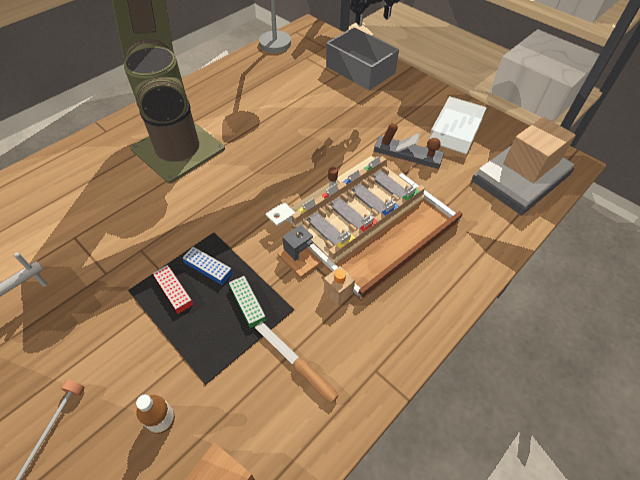

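The top view shows the tray around px (255,265) with bays in the order green, blue, red, yellow from left to right. The stones are green (385,260), blue (388,309) and red (421,310), with no yellow. The pin is at (326,216), the fork near (322,262) and the lug at (314,300).

```bash
python3 - <<'E'
from h import *
save('top0','topc1',(190,190,340,312),5)
save('top0','topc2',(350,225,450,340),5)
save('scene0','scc',(255,140,475,305),3.6)
print(px2w('top0',[(385,260),(388,309),(421,310)],28), px2w('top0',[(326,216)],82))
E
```

```text
[[ 551.2 -198.    28. ]
 [ 407.6 -200.5   28. ]
 [ 402.  -296.2   28. ]] [[678.7 -27.9  82. ]]
```

View pics/topc1.png

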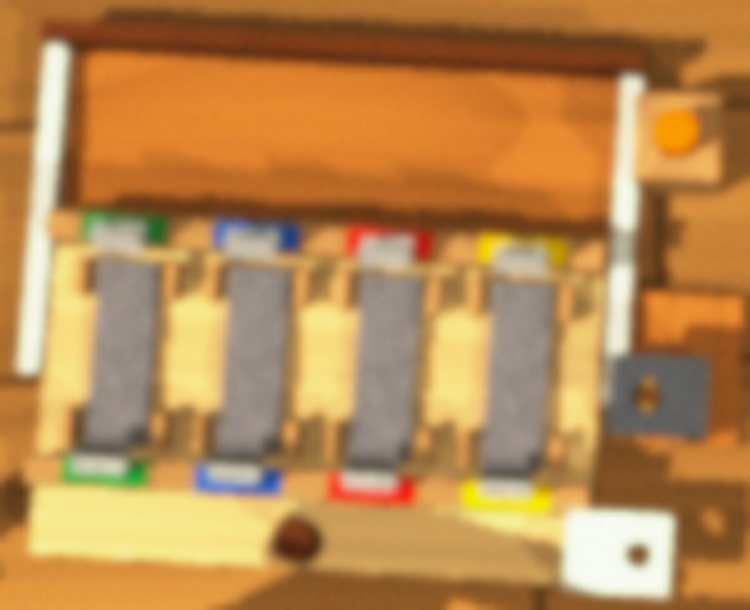

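View pics/topc2.png

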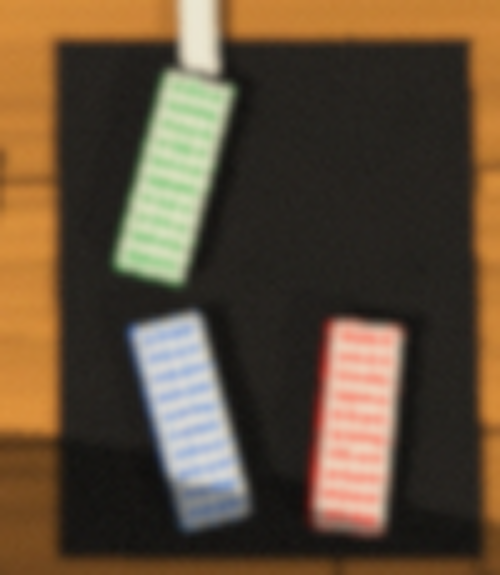

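View pics/scc.png

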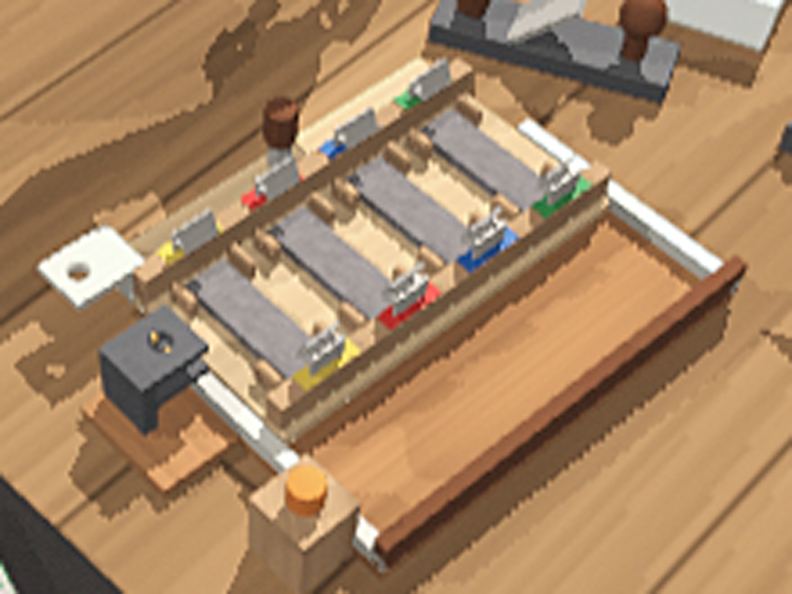

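```bash
python3 - <<'E'
from h import *
def tri(a,b):
    rows=[]
    P=[]
    for fn,(u,v) in(('top0',a),('scene0',b)):
        f,cx,cy,M,t=cal(fn); K=np.array([[f,0,cx],[0,f,cy],[0,0,1]]); P.append(K@np.c_[M,t])
    X=cv2.triangulatePoints(P[0],P[1],np.array(a,float),np.array(b,float)).ravel(); return (X[:3]/X[3]).round(1)
t=lambda x,y:(x/5+190,y/5+190); s=lambda x,y:(x/3.6+255,y/3.6+140)
print('lug',tri(t(638,553),s(78,270)))
print('fork',tri(t(649,395),s(160,341)))
print('pinTop',tri(t(677,132),s(306,480)))
print('knobTop',tri(t(298,537),s(282,105)))
print('yel far tab right', tri(t(566,262),s(290,395)))
print('dock bar nearright corner', tri(t(618,72),s(375,545)))
c=lambda x,y:(x/5+350,y/5+225)
for n,q in dict(green=[(165,70),(236,84),(184,285),(114,270)],blue=[(138,326),(205,312),(252,512),(187,528)],red=[(336,320),(405,322),(385,532),(321,528)]).items():
    p=px2w('top0',[c(*k) for k in q],28); d=(p[0]+p[1]-p[2]-p[3])/2
    print(n,p.mean(0),'len',np.linalg.norm(d),'wid',np.linalg.norm(p[0]-p[1]),'yaw deg',np.degrees(np.arctan2(d[1],d[0])))
for z in(25,40):
  g=px2w('top0',[t(126,230),t(256,235),t(390,243),t(522,250),t(104,470),t(238,478),t(372,486),t(507,495)],z); print(z,g[:,:2].tolist())
  d=g[:4]-g[4:]; print(np.degrees(np.arctan2(d[:,1],d[:,0])), np.diff(g[:4],axis=0)[:,:2].tolist())
d=vision.get_image('wrist'); M=R.from_rotvec(np.ravel(d['rvec'])).as_matrix(); c=-M.T@np.ravel(d['tvec'])
o=readout.get_obs(); T=R.from_quat(o['tool_rot']).as_matrix()
print('cam in tool',T.T@(c-o['eef_pos']), 'cam axes in tool\n',(T.T@M.T).round(3), d['vfov'])
print(T.round(3))
E
```

```text
lug [437.9   4.   55.4]
fork [528.3  -4.8  65.1]
pinTop [678.4 -25.4  81.4]
knobTop [452.5 195.   91.2]
yel far tab right [609.3  40.9  36.9]
dock bar nearright corner [723.6   5.1  19.8]
green [ 550.15 -197.85   28.  ] len 122.93713840821253 wid 42.693325005204244 yaw deg -16.784060674629426
blue [ 408.125 -203.625   28.   ] len 119.33853107860844 wid 40.11545836706842 yaw deg 10.989795049061485
red [ 401.875 -300.125   28.   ] len 121.56810848244702 wid 40.17175624739348 yaw deg -7.776840623703131
25 [[638.9, 304.7], [633.4, 226.8], [626.1, 146.8], [619.4, 68.1], [495.9, 318.7], [488.9, 239.2], [481.8, 160.0], [474.2, 80.4]]
[-5.59155776 -4.90471553 -5.22664771 -4.84200824] [[-5.5, -77.89999999999998], [-7.2999999999999545, -80.0], [-6.7000000000000455, -78.70000000000002]]
40 [[636.7, 301.4], [631.3, 224.3], [624.1, 145.1], [617.5, 67.2], [495.2, 315.3], [488.2, 236.6], [481.2, 158.2], [473.7, 79.4]]
[-5.61034868 -4.91271971 -5.23780741 -4.8493644 ] [[-5.400000000000091, -77.09999999999997], [-7.199999999999932, -79.20000000000002], [-6.600000000000023, -77.89999999999999]]
cam in tool [ 7.34952081e+01  4.21637505e-02 -1.27603327e+02] cam axes in tool
 [[ 0.    -0.958 -0.285]
 [ 1.     0.    -0.001]
 [ 0.001 -0.285  0.958]] 64.41184130014133
[[-0.942  0.336 -0.001]
 [ 0.336  0.942 -0.001]
 [ 0.    -0.002 -1.   ]]
```

```bash
cat >> h.py <<'E'
def go(x,y,z,yaw=None):
    o=readout.get_obs(); Q=R.from_quat(o['tool_rot']); T=Q.as_matrix()
    cur=np.degrees(np.arctan2(-T[0,1],T[1,1]))
    d=T.T@(np.array([x,y,z])-o['eef_pos'])
    print('time %.1f at'%o['time'],np.round(o['eef_pos'],1),'yaw %.1f tilt'%cur,T[:2,2].round(4),'gap %.1f'%o['finger_gap'],'F',np.round(o['force'],1),'\n D/500',(d/500).round(4),'mm %.0f'%np.linalg.norm(d), '' if yaw is None else 'az %.4f'%((cur-yaw)/180))
E
python3 -m pendant '[{"dx":-0.065,"dy":-0.0724,"jaw":0},{"dx":-0.065,"dy":-0.0724,"jaw":0},{"dx":-0.065,"dy":-0.0724,"jaw":0},{"dx":-0.065,"dy":-0.0724,"jaw":0},{"dx":-0.065,"dy":-0.0724,"jaw":0}]' >/dev/null
python3 -m pendant '[{"dx":-0.065,"dy":-0.0724,"jaw":0},{"dx":-0.065,"dy":-0.0724,"jaw":0},{"dx":-0.065,"dy":-0.0724,"jaw":0},{"dx":-0.065,"dy":-0.0724,"jaw":0},{"dx":-0.065,"dy":-0.0724,"jaw":0}]' 
python3 -m pendant '[{"dx":-0.065,"dy":-0.0724,"jaw":0},{"dx":-0.065,"dy":-0.0724,"jaw":0},{"dx":-0.065,"dy":-0.0724,"jaw":0},{"dx":-0.065,"dy":-0.0724,"jaw":0},{"dx":-0.065,"dy":-0.0724,"jaw":0}]' >/dev/null
python3 -m pendant '[{"dx":-0.065,"dy":-0.0724,"jaw":0},{"dx":-0.065,"dy":-0.0724,"jaw":0},{"dx":-0.065,"dy":-0.0724,"jaw":0},{"az":-0.0156},{}]'
python3 - <<'E'
from h import *
go(550,-198,245,-16.8); snap('wrist','w1')
E
```

```text
time 0.1 at [218.3 611.8 244.3] yaw -19.6 tilt [-0.0006 -0.0015] gap 85.6 F [-0.5 -0.4  0. ] 
 D/500 [-1.1691e+00 -1.3024e+00  6.0000e-04] mm 875 az -0.0158invalid input at $[0]: expected keys ax, ay, az, dx, dy, dz, jaw
invalid input at $[0]: expected keys ax, ay, az, dx, dy, dz, jaw
invalid input at $[0]: expected keys ax, ay, az, dx, dy, dz, jaw
invalid input at $[0]: expected keys ax, ay, az, dx, dy, dz, jaw
```

View pics/w1.png

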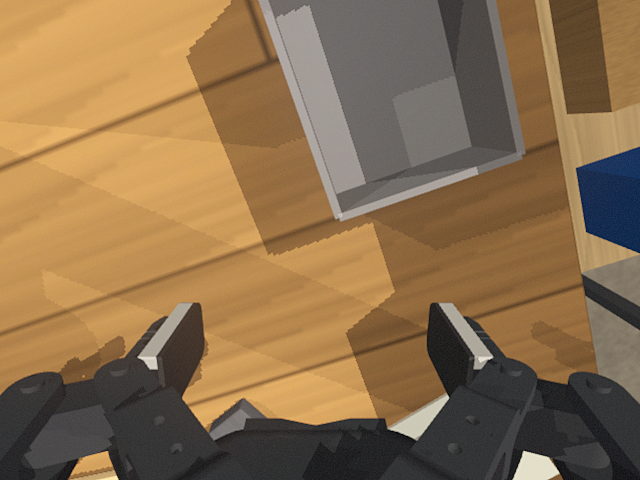

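The picture shows a grey bin, the bench and the open fingers at (180,335) and (455,335). The arm has not moved, because every row needs all the keys.

```bash

python3 -m pendant '[{"ax":0,"ay":0,"az":0,"dx":-0.065,"dy":-0.0724,"dz":0,"jaw":0},{"ax":0,"ay":0,"az":0,"dx":-0.065,"dy":-0.0724,"dz":0,"jaw":0},{"ax":0,"ay":0,"az":0,"dx":-0.065,"dy":-0.0724,"dz":0,"jaw":0},{"ax":0,"ay":0,"az":0,"dx":-0.065,"dy":-0.0724,"dz":0,"jaw":0},{"ax":0,"ay":0,"az":0,"dx":-0.065,"dy":-0.0724,"dz":0,"jaw":0}]' >/dev/null
python3 -m pendant '[{"ax":0,"ay":0,"az":0,"dx":-0.065,"dy":-0.0724,"dz":0,"jaw":0},{"ax":0,"ay":0,"az":0,"dx":-0.065,"dy":-0.0724,"dz":0,"jaw":0},{"ax":0,"ay":0,"az":0,"dx":-0.065,"dy":-0.0724,"dz":0,"jaw":0},{"ax":0,"ay":0,"az":0,"dx":-0.065,"dy":-0.0724,"dz":0,"jaw":0},{"ax":0,"ay":0,"az":0,"dx":-0.065,"dy":-0.0724,"dz":0,"jaw":0}]'
python3 -m pendant '[{"ax":0,"ay":0,"az":0,"dx":-0.065,"dy":-0.0724,"dz":0,"jaw":0},{"ax":0,"ay":0,"az":0,"dx":-0.065,"dy":-0.0724,"dz":0,"jaw":0},{"ax":0,"ay":0,"az":0,"dx":-0.065,"dy":-0.0724,"dz":0,"jaw":0},{"ax":0,"ay":0,"az":0,"dx":-0.065,"dy":-0.0724,"dz":0,"jaw":0},{"ax":0,"ay":0,"az":0,"dx":-0.065,"dy":-0.0724,"dz":0,"jaw":0}]' >/dev/null
python3 -m pendant '[{"ax":0,"ay":0,"az":0,"dx":-0.065,"dy":-0.0724,"dz":0,"jaw":0},{"ax":0,"ay":0,"az":0,"dx":-0.065,"dy":-0.0724,"dz":0,"jaw":0},{"ax":0,"ay":0,"az":0,"dx":-0.065,"dy":-0.0724,"dz":0,"jaw":0},{"ax":0,"ay":0,"az":-0.0156,"dx":0,"dy":0,"dz":0,"jaw":0},{"ax":0,"ay":0,"az":0,"dx":0,"dy":0,"dz":0,"jaw":0}]'
cat >> h.py <<'E'
HUE=dict(green=(45,80),blue=(100,125),red=(172,8),yellow=(22,32))
def find(fn,col,z,near,rad=90,zoom=False):
    """stone of colour col, top face at z, near world xy; mask in an ortho-rectified 1 mm/px plane"""
    im=np.load('pics/'+fn+'.npy'); n=rad
    g=np.arange(-n,n+.1,.5); X,Y=np.meshgrid(g+near[0],g+near[1],indexing='ij')
    p=w2px(fn,np.c_[X.ravel(),Y.ravel(),np.full(X.size,z)]).astype(np.float32).reshape(X.shape+(2,))
    r=cv2.remap(im,p,None,cv2.INTER_LINEAR); h=cv2.cvtColor(r,cv2.COLOR_BGR2HSV)
    a,b=HUE[col]; H=h[...,0]; k=((H>=a)&(H<=b)) if a<b else ((H>=a)|(H<=b))
    m=(k&(h[...,1]>60)&(h[...,2]>60)).astype(np.uint8)
    m=cv2.morphologyEx(m,cv2.MORPH_CLOSE,np.ones((15,15))); m=cv2.morphologyEx(m,cv2.MORPH_OPEN,np.ones((15,15)))
    cs,_=cv2.findContours(m,cv2.RETR_EXTERNAL,cv2.CHAIN_APPROX_NONE); c=max(cs,key=cv2.contourArea)
    cv2.imwrite('pics/_rect.png',r); cv2.drawContours(r,[c],-1,(255,0,255),1); cv2.imwrite('pics/_rectc.png',r)
    bx=cv2.boxPoints(cv2.minAreaRect(c))[:, ::-1]/2-n+np.array(near)  # row=x, col=y
    e=[bx[1]-bx[0],bx[2]-bx[1]]; L=max(e,key=np.linalg.norm); W=min(e,key=np.linalg.norm)
    yaw=np.degrees(np.arctan2(L[1],L[0])); yaw=(yaw+90)%180-90
    print(col,'centre',bx.mean(0).round(1),'L %.1f W %.1f yaw %.1f'%(np.linalg.norm(L),np.linalg.norm(W),yaw)); return bx.mean(0),yaw
E
python3 - <<'E'
from h import *
go(550,-198,245,-16.8); snap('wrist','w2'); find('w2','green',28,(550,-198))
E
```

```text
time: 1.2
eef_pos: [403.1, 160.1, 245.4]
tool_rot: [0.17, 0.985, 0.0, 0.0]
force: [1.2, 1.1, -0.1]
finger_gap: 85.3
gripper_force: 0.0
time: 2.2
eef_pos: [550.4, -199.4, 244.5]
tool_rot: [0.147, 0.989, 0.0, -0.001]
force: [-0.1, -0.2, 0.8]
finger_gap: 85.6
gripper_force: 0.0
time 2.2 at [ 550.4 -199.4  244.5] yaw -17.0 tilt [-0.0014  0.0008] gap 85.6 F [-0.1 -0.2  0.8] 
 D/500 [ 0.0015  0.0024 -0.001 ] mm 2 az -0.0009
green centre [ 548.1 -195.5] L 116.7 W 41.1 yaw -17.3
```

View pics/w2.png

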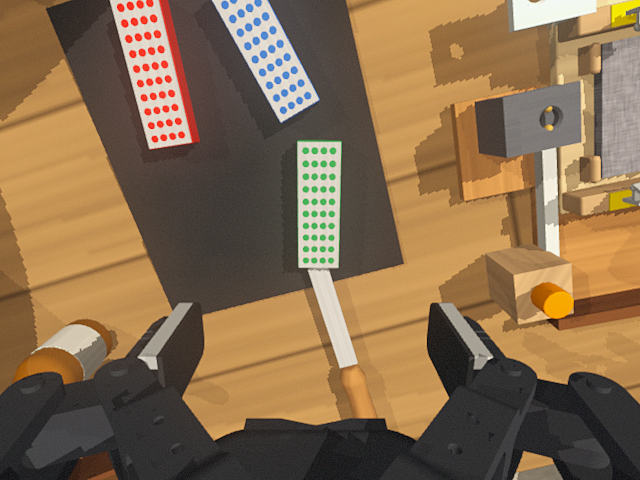

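The green stone's top face runs from (298,141) to (341,141) and (298,268) to (339,268). Red and blue are to its upper left, and the fork hole is at (548,118).

```bash
python3 - <<'E'
from h import *
p=px2w('w2',[(298,141),(341,141),(339,268),(298,268)],28); print(p, p.mean(0)); 
print(np.degrees(np.arctan2(*(p[3]+p[2]-p[0]-p[1])[1::-1])))
x,y=p.mean(0)[:2]
go(x,y,60,-16.8); print(px2w('w2',[(548,118)],65))
E
```

```text
[[ 488.7 -196.2   28. ]
 [ 499.7 -160.1   28. ]
 [ 613.5 -194.4   28. ]
 [ 602.  -232.3   28. ]] [ 550.975 -195.75    28.   ]
-17.223206017345454
time 2.2 at [ 550.2 -198.4  244.7] yaw -16.9 tilt [-0.0011  0.0007] gap 85.3 F [ 0.1  0.1 -0.3] 
 D/500 [-3.000e-04  5.400e-03  3.694e-01] mm 185 az -0.0007
[[527.5  -5.   65. ]]
```

```bash

python3 -m pendant '[{"ax":0,"ay":0,"az":0,"dx":0,"dy":0.0054,"dz":0.09,"jaw":0},{"ax":0,"ay":0,"az":0,"dx":0,"dy":0,"dz":0.1,"jaw":0},{"ax":0,"ay":0,"az":0,"dx":0,"dy":0,"dz":0.1,"jaw":0},{"ax":0,"ay":0,"az":0,"dx":0,"dy":0,"dz":0.08,"jaw":0},{"ax":0,"ay":0,"az":0,"dx":0,"dy":0,"dz":0.04,"jaw":0}]'
python3 -m pendant '[{"ax":0,"ay":0,"az":0,"dx":0,"dy":0,"dz":0.04,"jaw":0},{"ax":0,"ay":0,"az":0,"dx":0,"dy":0,"dz":0,"jaw":255},{"ax":0,"ay":0,"az":0,"dx":0,"dy":0,"dz":0,"jaw":255},{"ax":0,"ay":0,"az":0,"dx":0,"dy":0,"dz":0,"jaw":255},{"ax":0,"ay":0,"az":0,"dx":0,"dy":0,"dz":0,"jaw":255}]'
python3 -m pendant '[{"ax":0,"ay":0,"az":0,"dx":0,"dy":0,"dz":0,"jaw":255},{"ax":0,"ay":0,"az":0,"dx":0,"dy":0,"dz":0,"jaw":255},{"ax":0,"ay":0,"az":0,"dx":0,"dy":0,"dz":0,"jaw":255},{"ax":0,"ay":0,"az":0,"dx":0,"dy":0,"dz":0,"jaw":255},{"ax":0,"ay":0,"az":0,"dx":0,"dy":0,"dz":0,"jaw":255}]'
```

```text
time: 2.75
eef_pos: [548.2, -193.0, 35.9]
tool_rot: [0.146, 0.989, 0.001, -0.003]
force: [-0.4, 0.2, -0.0]
finger_gap: 85.3
gripper_force: 0.0
time: 3.25
eef_pos: [552.8, -196.0, 22.8]
tool_rot: [0.146, 0.989, -0.001, 0.002]
force: [0.0, 0.4, -1.6]
finger_gap: 38.6
gripper_force: 62.3
time: 3.75
eef_pos: [552.8, -196.1, 22.7]
tool_rot: [0.146, 0.989, -0.0, 0.002]
force: [0.2, 1.8, 6.4]
finger_gap: 39.1
gripper_force: 63.5
```

```bash

python3 -m pendant '[{"ax":0,"ay":0,"az":0,"dx":0,"dy":0,"dz":-0.04,"jaw":255},{"ax":0,"ay":0,"az":0,"dx":0,"dy":0,"dz":-0.08,"jaw":255},{"ax":0,"ay":0,"az":0,"dx":0,"dy":0,"dz":-0.1,"jaw":255},{"ax":0,"ay":0,"az":-0.0322,"dx":0,"dy":0,"dz":-0.1,"jaw":255},{"ax":0,"ay":0,"az":-0.0322,"dx":0,"dy":0,"dz":-0.06,"jaw":255}]'
python3 -m pendant '[{"ax":0,"ay":0,"az":0,"dx":0.006,"dy":0.06,"dz":-0.02,"jaw":255},{"ax":0,"ay":0,"az":0,"dx":0.006,"dy":0.092,"dz":0,"jaw":255},{"ax":0,"ay":0,"az":0,"dx":0.006,"dy":0.092,"dz":0,"jaw":255},{"ax":0,"ay":0,"az":0,"dx":0.006,"dy":0.092,"dz":0,"jaw":255},{"ax":0,"ay":0,"az":0,"dx":0.006,"dy":0.092,"dz":0,"jaw":255}]'
python3 -m pendant '[{"ax":0,"ay":0,"az":0,"dx":0.006,"dy":0.092,"dz":0,"jaw":255},{"ax":0,"ay":0,"az":0,"dx":0.006,"dy":0.092,"dz":0,"jaw":255},{"ax":0,"ay":0,"az":0,"dx":0.006,"dy":0.092,"dz":0,"jaw":255},{"ax":0,"ay":0,"az":0,"dx":0.006,"dy":0.092,"dz":0,"jaw":255},{"ax":0,"ay":0,"az":0,"dx":0.006,"dy":0.092,"dz":0,"jaw":255}]' 
python3 -m pendant '[{"ax":0,"ay":0,"az":0,"dx":0.006,"dy":0.092,"dz":0,"jaw":255},{"ax":0,"ay":0,"az":0,"dx":0,"dy":0.03,"dz":0,"jaw":255},{"ax":0,"ay":0,"az":0,"dx":0,"dy":0,"dz":0,"jaw":255},{"ax":0,"ay":0,"az":0,"dx":0,"dy":0,"dz":0,"jaw":255}]' >/dev/null
python3 - <<'E'
from h import *
go(567,310,245,-5.3); snap('wrist','w3')
E
```

```text
time: 4.25
eef_pos: [552.3, -196.1, 215.2]
tool_rot: [0.044, 0.999, -0.001, 0.003]
force: [-0.4, -0.5, -1.2]
finger_gap: 38.7
gripper_force: 62.5
time: 4.75
eef_pos: [555.1, 20.5, 220.1]
tool_rot: [0.046, 0.999, -0.0, -0.0]
force: [1.6, 0.8, -2.5]
finger_gap: 38.6
gripper_force: 62.4
time: 5.25
eef_pos: [561.2, 251.0, 220.0]
tool_rot: [0.046, 0.999, -0.0, -0.0]
force: [0.5, -0.1, -2.9]
finger_gap: 38.5
gripper_force: 62.4
time 5.7 at [564.2 309.6 219.7] yaw -5.2 tilt [-0.001  -0.0012] gap 38.8 F [ 0.4 -0.7 -1.8] 
 D/500 [-0.0055  0.0012 -0.0505] mm 25 az 0.0004
```

View pics/w3.png

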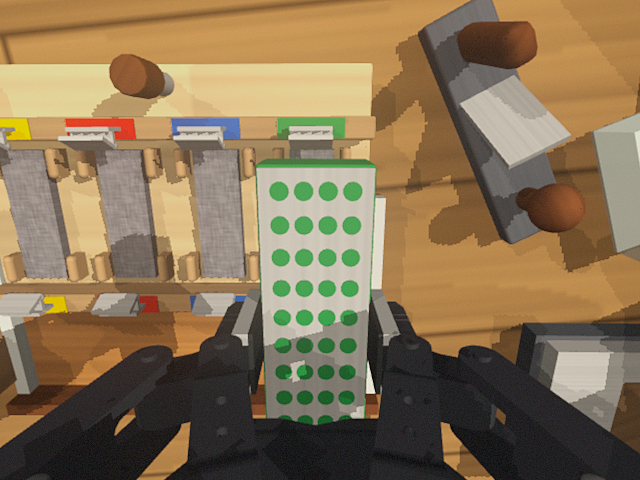

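The picture shows the held green stone in the middle. The near tabs are green (311,127), blue (206,128) and red (100,128), and the rail edge is level, so the yaw is right. The blue pad's ends are near (217,150) and (224,277).

```bash
python3 - <<'E'
from h import *
def tri(f1,a,f2,b):
    P=[]
    for fn in(f1,f2):
        f,cx,cy,M,t=cal(fn); P.append(np.array([[f,0,cx],[0,f,cy],[0,0,1]])@np.c_[M,t])
    X=cv2.triangulatePoints(P[0],P[1],np.array(a,float),np.array(b,float)).ravel(); return (X[:3]/X[3]).round(1)
t=lambda x,y:(x/5+190,y/5+190)
print('near tabs',tri('w3',(311,127),'top0',t(104,470)),tri('w3',(206,128),'top0',t(238,478)),tri('w3',(100,128),'top0',t(372,486)))
for z in(20,25,30,35,40): 
    a=px2w('w3',[(311,127),(206,128),(100,128)],z); b=px2w('w3',[(123,152),(217.5,150),(135,278),(224,277)],z)
    print(z,'tab',np.linalg.norm(a[0]-a[2])/2,a[:,:2].tolist(),'pad',np.linalg.norm(b[0]-b[1]),np.linalg.norm(b[2]-b[3]),b[:,:2].tolist())
save('w3','w3c',(150,90,390,290),3.3)
E
```

```text
near tabs [493.8 312.8  51.4] [487.1 234.7  51.5] [480.  156.7  53.3]
20 tab 87.22304741294012 [[492.5, 312.7], [485.4, 226.2], [477.5, 138.9]] pad 79.69698865076396 82.55628383109308 [[498.3, 153.3], [503.9, 232.8], [611.4, 137.7], [617.9, 220.0]]
25 tab 85.91926442888115 [[492.5, 312.8], [485.5, 227.6], [477.7, 141.6]] pad 78.49999999999999 81.35213580478388 [[498.1, 155.8], [503.7, 234.1], [609.6, 140.4], [616.0, 221.5]]
30 tab 84.61548321672575 [[492.5, 312.9], [485.6, 229.0], [477.9, 144.3]] pad 77.29592486024085 80.04048975362409 [[498.0, 158.3], [503.5, 235.4], [607.8, 143.2], [614.0, 223.0]]
35 tab 83.21207845018654 [[492.5, 312.9], [485.7, 230.4], [478.1, 147.1]] pad 75.99210485307009 78.74446012260164 [[497.9, 160.8], [503.3, 236.6], [605.9, 145.9], [612.1, 224.4]]
40 tab 81.90830238748694 [[492.5, 313.0], [485.8, 231.8], [478.3, 149.8]] pad 74.78803380220661 77.54031209635413 [[497.8, 163.3], [503.1, 237.9], [604.1, 148.6], [610.2, 225.9]]
```

View pics/w3c.png

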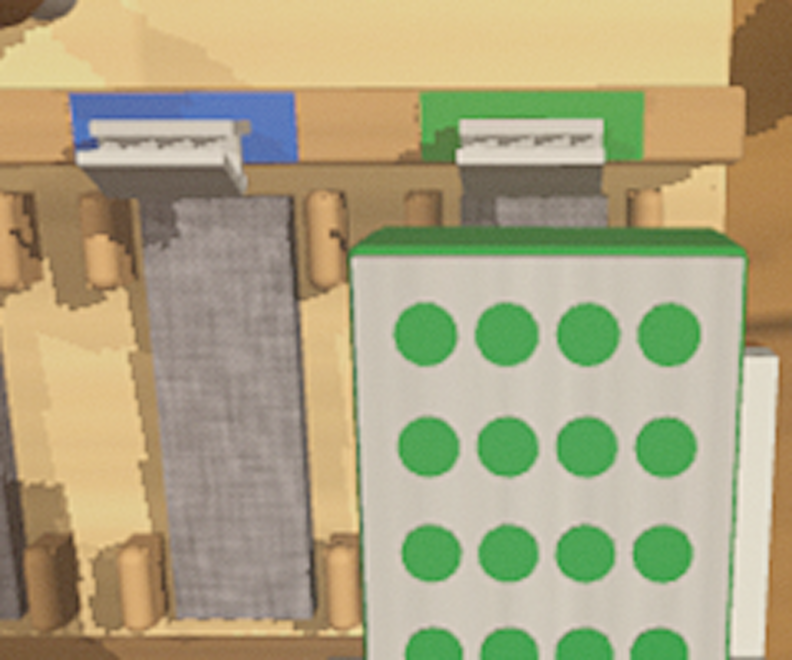

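```bash
python3 - <<'E'
from h import *
for z in(222,225,228):
    p=px2w('w3',[(256.7,168.2),(376,167)],z); m=p.mean(0); u=np.array([np.cos(np.radians(-5.2)),np.sin(np.radians(-5.2))])
    print(z,'width',np.linalg.norm(p[0]-p[1]),'near mid',m,'yaw',np.degrees(np.arctan2(p[1,0]-p[0,0],p[1,1]-p[0,1]))*-1,'centre',m[:2]+60*u)
c3=-cal('w3')[3].T@cal('w3')[4]; print(c3)
go(565,306.5,140,-5.1)
E
```

```text
222 width 38.83207437158107 near mid [504.5  315.75 222.  ] yaw -4.726882213618599 centre [564.25306392 310.31204519]
225 width 37.91886074237992 near mid [504.2 315.8 225. ] yaw -4.53777250790665 centre [563.95306392 310.36204519]
228 width 37.02175036380645 near mid [503.9  315.85 228.  ] yaw -4.64797069138703 centre [563.65306392 310.41204519]
[491.18603746 316.78574036 347.58604215]
time 5.7 at [564.4 309.1 219.9] yaw -5.3 tilt [-0.0008 -0.001 ] gap 38.5 F [ 0.4 -1.1 -1.8] 
 D/500 [-0.0019 -0.0049  0.1597] mm 80 az -0.0011
```

```bash

python3 -m pendant '[{"ax":0,"ay":0,"az":0,"dx":-0.0023,"dy":-0.0066,"dz":0.04,"jaw":255},{"ax":0,"ay":0,"az":0,"dx":0,"dy":0,"dz":0.07,"jaw":255},{"ax":0,"ay":0,"az":0,"dx":0,"dy":0,"dz":0.04,"jaw":255},{"ax":0,"ay":0,"az":0,"dx":0,"dy":0,"dz":0.03,"jaw":255},{"ax":0,"ay":0,"az":0,"dx":0,"dy":0,"dz":0,"jaw":255}]'
python3 -m pendant '[{"ax":0,"ay":0,"az":0,"dx":0,"dy":0,"dz":0,"jaw":255}]' >/dev/null
python3 - <<'E'
from h import *
snap('wrist','w4',(150,60,390,260),3.3);go(565,306.5,130,-5.1)
E
```

```text
time: 6.2
eef_pos: [564.1, 305.0, 127.5]
tool_rot: [0.047, 0.999, -0.001, -0.002]
force: [1.0, -0.1, -2.6]
finger_gap: 38.5
gripper_force: 62.4
time 6.3 at [566.4 306.9 132. ] yaw -5.3 tilt [0.0024 0.001 ] gap 38.6 F [ 0.7 -0.1 -2.6] 
 D/500 [ 0.0027 -0.001   0.0041] mm 2 az -0.0010
```

View pics/w4.png

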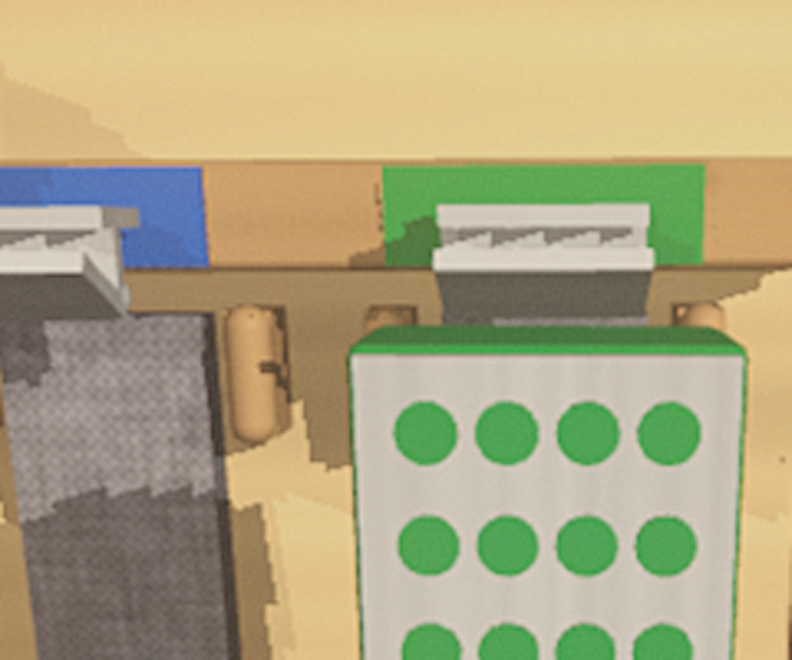

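```bash
python3 - <<'E'
from h import *
c=lambda x,y:(x/3.3+150,y/3.3+60)
print(px2w('w4',[c(543.5,216.5),c(543.5,166),c(543.5,267)],52),px2w('w4',[c(549,355)],135.5), cal('w4')[1])
go(565,305.5,130,-5.1)
E
```

```text
[[493.4 313.2  52. ]
 [485.9 313.9  52. ]
 [501.1 312.4  52. ]] [[506.  312.6 135.5]] 315.085630306855
time 6.3 at [566.4 306.9 132. ] yaw -5.3 tilt [0.0024 0.001 ] gap 38.6 F [ 0.7 -0.1 -2.6] 
 D/500 [ 0.0025 -0.003   0.0041] mm 3 az -0.0010
```

```bash

python3 -m pendant '[{"ax":0,"ay":0,"az":0,"dx":0.002,"dy":-0.0016,"dz":0.03,"jaw":255},{"ax":0,"ay":0,"az":0,"dx":0,"dy":0,"dz":0.03,"jaw":255},{"ax":0,"ay":0,"az":0,"dx":0,"dy":0,"dz":0.01,"jaw":255},{"ax":0,"ay":0,"az":0,"dx":0,"dy":0,"dz":0,"jaw":255}]'
python3 -m pendant '[{"ax":0,"ay":0,"az":0,"dx":0,"dy":0,"dz":0.006,"jaw":255},{"ax":0,"ay":0,"az":0,"dx":0,"dy":0,"dz":0,"jaw":255}]'
python3 -m pendant '[{"ax":0,"ay":0,"az":0,"dx":0,"dy":0,"dz":0.006,"jaw":255},{"ax":0,"ay":0,"az":0,"dx":0,"dy":0,"dz":0,"jaw":255}]'
python3 -m pendant '[{"ax":0,"ay":0,"az":0,"dx":0,"dy":0,"dz":0.006,"jaw":255},{"ax":0,"ay":0,"az":0,"dx":0,"dy":0,"dz":0,"jaw":255}]'
python3 -m pendant '[{"ax":0,"ay":0,"az":0,"dx":0,"dy":0,"dz":0.006,"jaw":255},{"ax":0,"ay":0,"az":0,"dx":0,"dy":0,"dz":0,"jaw":255}]'
```

```text
time: 6.75
eef_pos: [564.2, 305.9, 94.0]
tool_rot: [0.046, 0.999, -0.0, -0.0]
force: [3.6, -0.3, -2.3]
finger_gap: 38.3
gripper_force: 62.5
time: 6.95
eef_pos: [564.8, 306.4, 92.7]
tool_rot: [0.046, 0.999, 0.0, 0.001]
force: [1.6, 0.3, -2.0]
finger_gap: 38.8
gripper_force: 62.6
time: 7.15
eef_pos: [564.8, 306.6, 90.2]
tool_rot: [0.046, 0.999, 0.0, 0.001]
force: [0.8, 0.6, 0.6]
finger_gap: 38.3
gripper_force: 63.0
time: 7.35
eef_pos: [565.0, 306.8, 87.7]
tool_rot: [0.046, 0.999, 0.001, 0.001]
force: [0.9, 0.0, 4.0]
finger_gap: 38.3
gripper_force: 63.4
time: 7.55
eef_pos: [565.5, 307.0, 85.4]
tool_rot: [0.046, 0.999, 0.001, 0.001]
force: [-0.4, 0.4, 6.3]
finger_gap: 38.7
gripper_force: 63.7
```

```bash

for i in 1; do python3 -m pendant '[{"ax":0,"ay":0,"az":0,"dx":0,"dy":0,"dz":0.006,"jaw":255},{"ax":0,"ay":0,"az":0,"dx":0,"dy":0,"dz":0.006,"jaw":255}]'; done
python3 -m pendant '[{"ax":0,"ay":0,"az":0,"dx":0,"dy":0,"dz":0.006,"jaw":255},{"ax":0,"ay":0,"az":0,"dx":0,"dy":0,"dz":0.006,"jaw":255}]'
python3 -m pendant '[{"ax":0,"ay":0,"az":0,"dx":0,"dy":0,"dz":0.006,"jaw":255},{"ax":0,"ay":0,"az":0,"dx":0,"dy":0,"dz":0.006,"jaw":255}]'
python3 -m pendant '[{"ax":0,"ay":0,"az":0,"dx":0,"dy":0,"dz":0.006,"jaw":255},{"ax":0,"ay":0,"az":0,"dx":0,"dy":0,"dz":0.004,"jaw":255}]'
```

```text
time: 7.75
eef_pos: [565.2, 306.9, 79.0]
tool_rot: [0.046, 0.999, 0.001, 0.001]
force: [-0.3, 0.5, 3.5]
finger_gap: 38.6
gripper_force: 63.3
time: 7.95
eef_pos: [564.6, 306.4, 71.4]
tool_rot: [0.046, 0.999, 0.0, 0.0]
force: [1.6, -0.6, 3.5]
finger_gap: 38.6
gripper_force: 63.2
time: 8.15
eef_pos: [564.4, 306.1, 65.0]
tool_rot: [0.046, 0.999, -0.0, 0.0]
force: [2.0, -1.1, 3.2]
finger_gap: 38.8
gripper_force: 63.2
time: 8.35
eef_pos: [564.2, 306.1, 59.8]
tool_rot: [0.046, 0.999, -0.0, -0.0]
force: [1.5, 0.1, 2.5]
finger_gap: 38.6
gripper_force: 63.2
```

Past the peak and in the drag zone. Now 1.5 mm steps, watching for the pad.

```bash

python3 -m pendant '[{"ax":0,"ay":0,"az":0,"dx":0,"dy":0,"dz":0.003,"jaw":255},{"ax":0,"ay":0,"az":0,"dx":0,"dy":0,"dz":0,"jaw":255}]' | sed -n '2p;4p'
python3 -m pendant '[{"ax":0,"ay":0,"az":0,"dx":0,"dy":0,"dz":0.003,"jaw":255},{"ax":0,"ay":0,"az":0,"dx":0,"dy":0,"dz":0,"jaw":255}]' | sed -n '2p;4p'
python3 -m pendant '[{"ax":0,"ay":0,"az":0,"dx":0,"dy":0,"dz":0.003,"jaw":255},{"ax":0,"ay":0,"az":0,"dx":0,"dy":0,"dz":0,"jaw":255}]' | sed -n '2p;4p'
```

```text
eef_pos: [563.6, 305.9, 57.2]
force: [3.7, 0.2, -4.3]
eef_pos: [562.7, 305.7, 55.8]
force: [0.2, 0.1, -2.3]
eef_pos: [563.6, 306.1, 55.2]
force: [-0.2, 0.4, -2.1]
```

```bash

python3 -m pendant '[{"ax":0,"ay":0,"az":0,"dx":0,"dy":0,"dz":0.002,"jaw":255},{"ax":0,"ay":0,"az":0,"dx":0,"dy":0,"dz":0,"jaw":255}]' | sed -n '2p;4p'
python3 -m pendant '[{"ax":0,"ay":0,"az":0,"dx":0,"dy":0,"dz":0.002,"jaw":255},{"ax":0,"ay":0,"az":0,"dx":0,"dy":0,"dz":0,"jaw":255}]' | sed -n '2p;4p'
```

```text
eef_pos: [564.2, 306.3, 54.9]
force: [-0.1, -0.2, -1.3]
eef_pos: [564.4, 306.4, 54.7]
force: [-2.2, -1.6, 3.2]
```

```bash

python3 -m pendant '[{"ax":0,"ay":0,"az":0,"dx":0,"dy":0,"dz":0,"jaw":90},{"ax":0,"ay":0,"az":0,"dx":0,"dy":0,"dz":0,"jaw":90},{"ax":0,"ay":0,"az":0,"dx":0,"dy":0,"dz":0,"jaw":90},{"ax":0,"ay":0,"az":0,"dx":0,"dy":0,"dz":-0.02,"jaw":90},{"ax":0,"ay":0,"az":0,"dx":0,"dy":0,"dz":-0.04,"jaw":90}]'
python3 -m pendant '[{"ax":0,"ay":0,"az":0,"dx":0,"dy":0,"dz":-0.08,"jaw":90},{"ax":0,"ay":0,"az":0,"dx":0,"dy":0,"dz":-0.08,"jaw":90},{"ax":0,"ay":0,"az":0,"dx":0,"dy":0,"dz":-0.08,"jaw":90},{"ax":0,"ay":0,"az":-0.0453,"dx":0,"dy":0,"dz":-0.08,"jaw":0},{"ax":0,"ay":0,"az":-0.0453,"dx":0,"dy":0,"dz":0,"jaw":0}]'
python3 - <<'E'
from h import *
snap('wrist','w5'); go(408,-203.6,245,11)
E
python3 -m pendant '[{"ax":0,"ay":0,"az":0,"dx":0.0418,"dy":-0.0785,"dz":0,"jaw":0},{"ax":0,"ay":0,"az":0,"dx":0.0418,"dy":-0.0785,"dz":0,"jaw":0},{"ax":0,"ay":0,"az":0,"dx":0.0418,"dy":-0.0785,"dz":0,"jaw":0},{"ax":0,"ay":0,"az":0,"dx":0.0418,"dy":-0.0785,"dz":0,"jaw":0},{"ax":0,"ay":0,"az":0,"dx":0.0418,"dy":-0.0785,"dz":0,"jaw":0}]' >/dev/null
python3 -m pendant '[{"ax":0,"ay":0,"az":0,"dx":0.0418,"dy":-0.0785,"dz":0,"jaw":0},{"ax":0,"ay":0,"az":0,"dx":0.0418,"dy":-0.0785,"dz":0,"jaw":0},{"ax":0,"ay":0,"az":0,"dx":0.0418,"dy":-0.0785,"dz":0,"jaw":0},{"ax":0,"ay":0,"az":0,"dx":0.0418,"dy":-0.0785,"dz":0,"jaw":0},{"ax":0,"ay":0,"az":0,"dx":0.0418,"dy":-0.0785,"dz":0,"jaw":0}]' >/dev/null
python3 -m pendant '[{"ax":0,"ay":0,"az":0,"dx":0.0418,"dy":-0.0785,"dz":0,"jaw":0},{"ax":0,"ay":0,"az":0,"dx":0.0418,"dy":-0.0785,"dz":0,"jaw":0},{"ax":0,"ay":0,"az":0,"dx":0,"dy":0,"dz":0,"jaw":0},{"ax":0,"ay":0,"az":0,"dx":0,"dy":0,"dz":0,"jaw":0}]'
python3 - <<'E'
from h import *
snap('wrist','w6'); go(408,-203.6,245,11); find('w6','blue',28,(408,-203.6),80); im=np.load('pics/w5.npy'); a=np.load('pics/w6.npy')
cv2.imwrite('pics/w56.png',cv2.resize(np.hstack([im,a]),None,fx=.62,fy=.62,interpolation=cv2.INTER_AREA))
E
```

```text
time: 9.85
eef_pos: [563.0, 305.6, 82.5]
tool_rot: [0.046, 0.999, -0.001, -0.002]
force: [-0.3, -0.6, 0.0]
finger_gap: 55.3
gripper_force: 0.0
time: 10.35
eef_pos: [567.5, 307.7, 253.7]
tool_rot: [-0.099, 0.995, 0.002, 0.007]
force: [0.7, 0.5, 0.1]
finger_gap: 81.5
gripper_force: 0.0
time 10.4 at [566.3 307.1 250.1] yaw 11.6 tilt [0.0089 0.0039] gap 85.0 F [ 0.2 -0.1 -0.2] 
 D/500 [ 0.5157 -0.9369  0.0034] mm 535 az 0.0034
time: 11.8
eef_pos: [407.9, -204.5, 243.3]
tool_rot: [-0.094, 0.996, 0.001, -0.0]
force: [0.3, 1.2, -0.0]
finger_gap: 85.6
gripper_force: 0.0
time 11.8 at [ 408.3 -203.7  243.4] yaw 11.0 tilt [-0.0007  0.001 ] gap 85.6 F [-0.1 -0.5  0.6] 
 D/500 [ 0.0005  0.0004 -0.0033] mm 2 az -0.0002
blue centre [ 404.5 -200.6] L 116.5 W 40.7 yaw 12.2
```

View pics/w56.png

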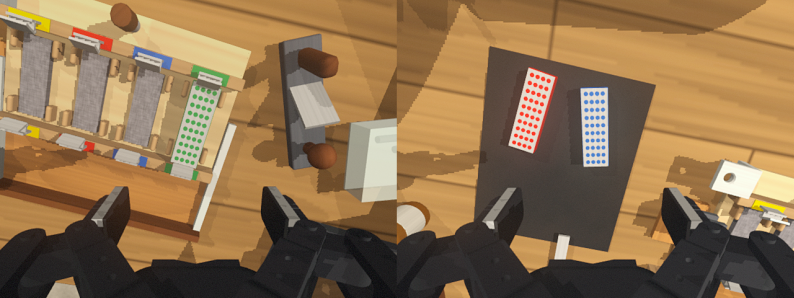

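Left: the green stone sits clipped in its bay under both clips. Right: blue is at about (319,204) in full-size pixels, where green was before its grasp, so I use the same offsets.

```bash

python3 -m pendant '[{"ax":0,"ay":0,"az":-0.005,"dx":0,"dy":0.0054,"dz":0.09,"jaw":0},{"ax":0,"ay":0,"az":0,"dx":0,"dy":0,"dz":0.1,"jaw":0},{"ax":0,"ay":0,"az":0,"dx":0,"dy":0,"dz":0.1,"jaw":0},{"ax":0,"ay":0,"az":0,"dx":0,"dy":0,"dz":0.08,"jaw":0},{"ax":0,"ay":0,"az":0,"dx":0,"dy":0,"dz":0.04,"jaw":0}]'
python3 -m pendant '[{"ax":0,"ay":0,"az":0,"dx":0,"dy":0,"dz":0.034,"jaw":0},{"ax":0,"ay":0,"az":0,"dx":0,"dy":0,"dz":0,"jaw":0},{"ax":0,"ay":0,"az":0,"dx":0,"dy":0,"dz":0,"jaw":255},{"ax":0,"ay":0,"az":0,"dx":0,"dy":0,"dz":0,"jaw":255},{"ax":0,"ay":0,"az":0,"dx":0,"dy":0,"dz":0,"jaw":255}]'
python3 -m pendant '[{"ax":0,"ay":0,"az":0,"dx":0,"dy":0,"dz":0,"jaw":255},{"ax":0,"ay":0,"az":0,"dx":0,"dy":0,"dz":0,"jaw":255},{"ax":0,"ay":0,"az":0,"dx":0,"dy":0,"dz":0,"jaw":255},{"ax":0,"ay":0,"az":0,"dx":0,"dy":0,"dz":0,"jaw":255}]'
python3 - <<'E'
from h import *
go(558.5,228.5,220,-5.2)
E
```

```text
time: 12.35
eef_pos: [405.9, -198.0, 34.5]
tool_rot: [-0.105, 0.994, 0.002, -0.003]
force: [-0.4, -0.3, 0.3]
finger_gap: 85.6
gripper_force: 0.0
time: 12.85
eef_pos: [409.1, -201.8, 23.2]
tool_rot: [-0.104, 0.995, -0.001, 0.001]
force: [0.1, -0.6, 0.5]
finger_gap: 44.1
gripper_force: 0.0
time: 13.25
eef_pos: [409.3, -202.2, 23.5]
tool_rot: [-0.104, 0.995, -0.001, 0.001]
force: [0.5, 1.8, 7.8]
finger_gap: 38.6
gripper_force: 63.6
time 13.2 at [ 409.3 -202.2   23.5] yaw 12.0 tilt [ 0.0027 -0.0012] gap 38.6 F [0.5 1.8 7.8] 
 D/500 [-0.4712  0.7802 -0.3932] mm 496 az 0.0953
```

```bash

python3 -m pendant '[{"ax":0,"ay":0,"az":0,"dx":0,"dy":0,"dz":-0.04,"jaw":255},{"ax":0,"ay":0,"az":0,"dx":0,"dy":0,"dz":-0.08,"jaw":255},{"ax":0,"ay":0,"az":0,"dx":0,"dy":0,"dz":-0.1,"jaw":255},{"ax":0,"ay":0,"az":0.0474,"dx":0,"dy":0,"dz":-0.1,"jaw":255},{"ax":0,"ay":0,"az":0.0474,"dx":0,"dy":0,"dz":-0.07,"jaw":255}]' >/dev/null
python3 -m pendant '[{"ax":0,"ay":0,"az":0,"dx":-0.0219,"dy":0.0885,"dz":0,"jaw":255},{"ax":0,"ay":0,"az":0,"dx":-0.0219,"dy":0.0885,"dz":0,"jaw":255},{"ax":0,"ay":0,"az":0,"dx":-0.0219,"dy":0.0885,"dz":0,"jaw":255},{"ax":0,"ay":0,"az":0,"dx":-0.0219,"dy":0.0885,"dz":0,"jaw":255},{"ax":0,"ay":0,"az":0,"dx":-0.0219,"dy":0.0885,"dz":0,"jaw":255}]'
python3 -m pendant '[{"ax":0,"ay":0,"az":0,"dx":-0.0219,"dy":0.0885,"dz":0,"jaw":255},{"ax":0,"ay":0,"az":0,"dx":-0.0219,"dy":0.0885,"dz":0,"jaw":255},{"ax":0,"ay":0,"az":0,"dx":-0.0219,"dy":0.0885,"dz":0,"jaw":255},{"ax":0,"ay":0,"az":0,"dx":-0.0219,"dy":0.0885,"dz":0,"jaw":255},{"ax":0,"ay":0,"az":0,"dx":-0.0219,"dy":0.0885,"dz":0,"jaw":255}]' >/dev/null
python3 -m pendant '[{"ax":0,"ay":0,"az":0,"dx":0,"dy":0,"dz":0.06,"jaw":255},{"ax":0,"ay":0,"az":0,"dx":0,"dy":0,"dz":0.08,"jaw":255},{"ax":0,"ay":0,"az":0,"dx":0,"dy":0,"dz":0.03,"jaw":255},{"ax":0,"ay":0,"az":0,"dx":0,"dy":0,"dz":0,"jaw":255},{"ax":0,"ay":0,"az":0,"dx":0,"dy":0,"dz":0,"jaw":255}]'
python3 - <<'E'
from h import *
snap('wrist','w7',(150,60,390,260),3.3); go(557.8,228.4,130,-5.2)
E
```

```text
time: 14.25
eef_pos: [482.0, 15.7, 216.5]
tool_rot: [0.045, 0.999, -0.0, -0.0]
force: [0.9, -0.4, -1.4]
finger_gap: 38.6
gripper_force: 62.6
time: 15.25
eef_pos: [556.9, 229.3, 132.7]
tool_rot: [0.045, 0.999, 0.0, 0.0]
force: [0.1, 0.4, -0.6]
finger_gap: 38.4
gripper_force: 62.5
time 15.3 at [557.6 229.5 133.9] yaw -5.1 tilt [0.003  0.0009] gap 38.7 F [-0.3 -0.2 -2.2] 
 D/500 [-0.0006 -0.0022  0.0078] mm 4 az 0.0004
```

View pics/w7.png

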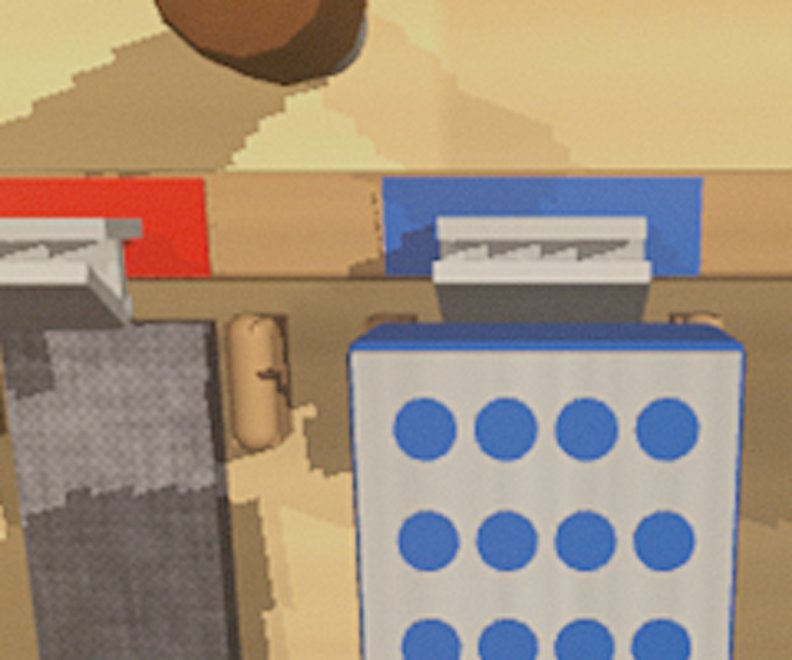

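The picture shows the near blue clip centred at crop x 542 and the held stone at 546, almost as it was with green. The rail lies about 11 crop px lower, so the bay is about 2.5 mm farther ahead.

```bash
python3 - <<'E'
from h import *
c=lambda x,y:(x/3.3+150,y/3.3+60)
a=px2w('w7',[c(542,227.5)],52)[0]; b=px2w('w7',[c(546.5,351)],138)[0]; u=np.array([.9959,-.0906])
print('bay',a[:2]+70.8*u,'stone',b[:2]+60*u)
E
```

```text
bay [556.50972 228.98552] stone [556.154 229.664]
```

```bash

python3 -m pendant '[{"ax":0,"ay":0,"az":0,"dx":-0.0014,"dy":-0.0014,"dz":0.03,"jaw":255},{"ax":0,"ay":0,"az":0,"dx":0,"dy":0,"dz":0.03,"jaw":255},{"ax":0,"ay":0,"az":0,"dx":0,"dy":0,"dz":0.014,"jaw":255},{"ax":0,"ay":0,"az":0,"dx":0,"dy":0,"dz":0,"jaw":255}]' | sed -n '2p;4p'
python3 -m pendant '[{"ax":0,"ay":0,"az":0,"dx":0,"dy":0,"dz":0.006,"jaw":255},{"ax":0,"ay":0,"az":0,"dx":0,"dy":0,"dz":0.006,"jaw":255},{"ax":0,"ay":0,"az":0,"dx":0,"dy":0,"dz":0.006,"jaw":255}]' | sed -n '2p;4p'
python3 -m pendant '[{"ax":0,"ay":0,"az":0,"dx":0,"dy":0,"dz":0.006,"jaw":255},{"ax":0,"ay":0,"az":0,"dx":0,"dy":0,"dz":0.006,"jaw":255}]' | sed -n '2p;4p'
python3 -m pendant '[{"ax":0,"ay":0,"az":0,"dx":0,"dy":0,"dz":0.006,"jaw":255},{"ax":0,"ay":0,"az":0,"dx":0,"dy":0,"dz":0.006,"jaw":255}]' | sed -n '2p;4p'
python3 -m pendant '[{"ax":0,"ay":0,"az":0,"dx":0,"dy":0,"dz":0.006,"jaw":255},{"ax":0,"ay":0,"az":0,"dx":0,"dy":0,"dz":0.006,"jaw":255}]' | sed -n '2p;4p'
python3 -m pendant '[{"ax":0,"ay":0,"az":0,"dx":0,"dy":0,"dz":0.006,"jaw":255},{"ax":0,"ay":0,"az":0,"dx":0,"dy":0,"dz":0.004,"jaw":255},{"ax":0,"ay":0,"az":0,"dx":0,"dy":0,"dz":0,"jaw":255}]' | sed -n '2p;4p'
```

```text
eef_pos: [557.1, 228.4, 93.6]
force: [3.6, 0.3, -1.8]
eef_pos: [558.5, 229.3, 88.0]
force: [0.1, -0.5, 9.4]
eef_pos: [558.9, 229.6, 82.8]
force: [-0.8, 0.5, 5.7]
eef_pos: [558.0, 229.3, 75.1]
force: [1.5, 0.4, 3.8]
eef_pos: [557.5, 228.9, 68.1]
force: [1.7, 0.3, 5.0]
eef_pos: [556.9, 228.7, 62.2]
force: [2.8, 0.8, 1.6]
```

```bash

python3 -m pendant '[{"ax":0,"ay":0,"az":0,"dx":0,"dy":0,"dz":0.005,"jaw":255},{"ax":0,"ay":0,"az":0,"dx":0,"dy":0,"dz":0,"jaw":255}]' | sed -n '2p;4p'
python3 -m pendant '[{"ax":0,"ay":0,"az":0,"dx":0,"dy":0,"dz":0.004,"jaw":255},{"ax":0,"ay":0,"az":0,"dx":0,"dy":0,"dz":0,"jaw":255}]' | sed -n '2p;4p'
python3 -m pendant '[{"ax":0,"ay":0,"az":0,"dx":0,"dy":0,"dz":0.003,"jaw":255},{"ax":0,"ay":0,"az":0,"dx":0,"dy":0,"dz":0,"jaw":255}]' | sed -n '2p;4p'
```

```text
eef_pos: [556.6, 228.7, 59.4]
force: [3.6, 0.0, -0.2]
eef_pos: [555.3, 228.2, 56.5]
force: [2.4, -0.1, -1.4]
eef_pos: [556.0, 228.5, 55.9]
force: [0.4, 0.0, -1.8]
```

```bash

python3 -m pendant '[{"ax":0,"ay":0,"az":0,"dx":0,"dy":0,"dz":0.002,"jaw":255},{"ax":0,"ay":0,"az":0,"dx":0,"dy":0,"dz":0,"jaw":255}]' | sed -n '2p;4p'
python3 -m pendant '[{"ax":0,"ay":0,"az":0,"dx":0,"dy":0,"dz":0.002,"jaw":255},{"ax":0,"ay":0,"az":0,"dx":0,"dy":0,"dz":0,"jaw":255}]' | sed -n '2p;4p'
```

```text
eef_pos: [556.8, 228.8, 55.7]
force: [-0.3, -0.2, -2.2]
eef_pos: [557.1, 228.8, 55.6]
force: [-3.0, -0.7, 3.9]
```

```bash

python3 -m pendant '[{"ax":0,"ay":0,"az":0,"dx":0,"dy":0,"dz":0,"jaw":90},{"ax":0,"ay":0,"az":0,"dx":0,"dy":0,"dz":0,"jaw":90},{"ax":0,"ay":0,"az":0,"dx":0,"dy":0,"dz":0,"jaw":90},{"ax":0,"ay":0,"az":0,"dx":0,"dy":0,"dz":-0.02,"jaw":90},{"ax":0,"ay":0,"az":0,"dx":0,"dy":0,"dz":-0.04,"jaw":90}]' >/dev/null
python3 -m pendant '[{"ax":0,"ay":0,"az":0,"dx":0,"dy":0,"dz":-0.08,"jaw":90},{"ax":0,"ay":0,"az":0,"dx":0,"dy":0,"dz":-0.08,"jaw":90},{"ax":0,"ay":0,"az":0,"dx":0,"dy":0,"dz":-0.08,"jaw":90},{"ax":0,"ay":0,"az":0.0133,"dx":0,"dy":0,"dz":-0.08,"jaw":0},{"ax":0,"ay":0,"az":0,"dx":0,"dy":0,"dz":0,"jaw":0}]'
python3 - <<'E'
from h import *
snap('wrist','w8')
E
python3 -m pendant '[{"ax":0,"ay":0,"az":0,"dx":0.0141,"dy":-0.0904,"dz":0,"jaw":0},{"ax":0,"ay":0,"az":0,"dx":0.0141,"dy":-0.0904,"dz":0,"jaw":0},{"ax":0,"ay":0,"az":0,"dx":0.0141,"dy":-0.0904,"dz":0,"jaw":0},{"ax":0,"ay":0,"az":0,"dx":0.0141,"dy":-0.0904,"dz":0,"jaw":0},{"ax":0,"ay":0,"az":0,"dx":0.0141,"dy":-0.0904,"dz":0,"jaw":0}]' >/dev/null
python3 -m pendant '[{"ax":0,"ay":0,"az":0,"dx":0.0141,"dy":-0.0904,"dz":0,"jaw":0},{"ax":0,"ay":0,"az":0,"dx":0.0141,"dy":-0.0904,"dz":0,"jaw":0},{"ax":0,"ay":0,"az":0,"dx":0.0141,"dy":-0.0904,"dz":0,"jaw":0},{"ax":0,"ay":0,"az":0,"dx":0.0141,"dy":-0.0904,"dz":0,"jaw":0},{"ax":0,"ay":0,"az":0,"dx":0.0141,"dy":-0.0904,"dz":0,"jaw":0}]' >/dev/null
python3 -m pendant '[{"ax":0,"ay":0,"az":0,"dx":0.0141,"dy":-0.0904,"dz":0,"jaw":0},{"ax":0,"ay":0,"az":0,"dx":0.0141,"dy":-0.0904,"dz":0,"jaw":0},{"ax":0,"ay":0,"az":0,"dx":0,"dy":0,"dz":0,"jaw":0},{"ax":0,"ay":0,"az":0,"dx":0,"dy":0,"dz":0,"jaw":0}]'
python3 - <<'E'
from h import *
snap('wrist','w9'); go(402.5,-298,245,-7.5); find('w9','red',28,(402.5,-298),80)
f=lambda p:print(w2px('w9',np.r_[p,28.]))
im=np.load('pics/w8.npy'); a=np.load('pics/w9.npy')
cv2.imwrite('pics/w89.png',cv2.resize(np.hstack([im,a]),None,fx=.62,fy=.62,interpolation=cv2.INTER_AREA))
E
```

```text
time: 18.9
eef_pos: [560.4, 229.8, 254.1]
tool_rot: [0.066, 0.998, 0.003, 0.007]
force: [-0.4, 0.2, 0.4]
finger_gap: 81.7
gripper_force: 0.0
time: 20.35
eef_pos: [401.6, -298.2, 243.5]
tool_rot: [0.066, 0.998, 0.001, -0.001]
force: [0.5, 0.2, -0.3]
finger_gap: 85.3
gripper_force: 0.0
time 20.4 at [ 402.  -297.4  243.7] yaw -7.5 tilt [-0.0013  0.0019] gap 85.5 F [ 0.1  0.8 -0.3] 
 D/500 [-0.0011 -0.001  -0.0027] mm 2 az -0.0001
red centre [ 402.5 -293.5] L 160.0 W 151.0 yaw 0.0
```

View pics/w89.png

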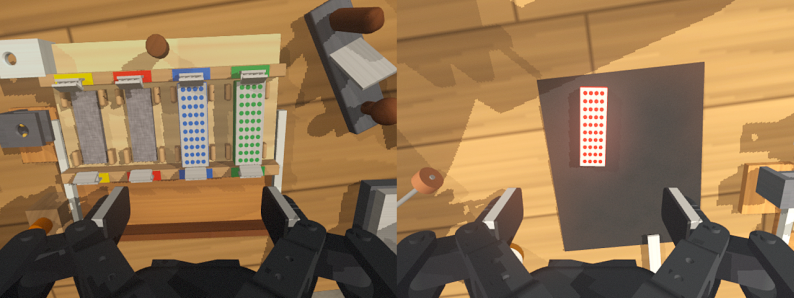

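Left: blue and green are both clipped in. Right: red spans roughly (295,142) to (337,267) in full-size pixels. I'll refine that with a stricter mask.

```bash
python3 - <<'E'
from h import *
im=np.load('pics/w9.npy')[120:290,270:370]; h=cv2.cvtColor(im,cv2.COLOR_BGR2HSV)
m=((h[...,2]>130)).astype(np.uint8); m=cv2.morphologyEx(m,cv2.MORPH_CLOSE,np.ones((9,9)))
cs,_=cv2.findContours(m,cv2.RETR_EXTERNAL,cv2.CHAIN_APPROX_NONE); c=max(cs,key=cv2.contourArea)
b=cv2.boxPoints(cv2.minAreaRect(c))+[270,120]; print(b)
p=px2w('w9',b,28); print(p,p.mean(0)); d=[p[1]-p[0],p[2]-p[1]]; L=max(d,key=np.linalg.norm); print(np.linalg.norm(d,axis=1),np.degrees(np.arctan(L[1]/L[0])))
go(p.mean(0)[0],p.mean(0)[1],22,-7.5)
E
```

```text
[[284.92518616 266.49627686]
 [291.41396332 136.72069359]
 [356.30175018 139.96508789]
 [349.81297302 269.74067688]]
[[ 454.2 -334.    28. ]
 [ 335.8 -309.7   28. ]
 [ 346.  -253.9   28. ]
 [ 465.8 -272.5   28. ]] [ 400.45  -292.525   28.   ]
[120.8679031   56.72459784] -11.598128837068602
time 20.4 at [ 402.  -297.4  243.7] yaw -7.5 tilt [-0.0013  0.0019] gap 85.5 F [ 0.1  0.8 -0.3] 
 D/500 [0.0037 0.0086 0.4433] mm 222 az -0.0001
```

```bash

python3 -m pendant '[{"ax":0,"ay":0,"az":0,"dx":0,"dy":0.0005,"dz":0.09,"jaw":0},{"ax":0,"ay":0,"az":0,"dx":0,"dy":0,"dz":0.1,"jaw":0},{"ax":0,"ay":0,"az":0,"dx":0,"dy":0,"dz":0.1,"jaw":0},{"ax":0,"ay":0,"az":0,"dx":0,"dy":0,"dz":0.08,"jaw":0},{"ax":0,"ay":0,"az":0,"dx":0,"dy":0,"dz":0.04,"jaw":0}]' | sed -n '2p;4p'
python3 -m pendant '[{"ax":0,"ay":0,"az":0,"dx":0,"dy":0,"dz":0.034,"jaw":0},{"ax":0,"ay":0,"az":0,"dx":0,"dy":0,"dz":0,"jaw":0},{"ax":0,"ay":0,"az":0,"dx":0,"dy":0,"dz":0,"jaw":255},{"ax":0,"ay":0,"az":0,"dx":0,"dy":0,"dz":0,"jaw":255},{"ax":0,"ay":0,"az":0,"dx":0,"dy":0,"dz":0,"jaw":255}]' >/dev/null
python3 -m pendant '[{"ax":0,"ay":0,"az":0,"dx":0,"dy":0,"dz":0,"jaw":255},{"ax":0,"ay":0,"az":0,"dx":0,"dy":0,"dz":0,"jaw":255},{"ax":0,"ay":0,"az":0,"dx":0,"dy":0,"dz":0,"jaw":255},{"ax":0,"ay":0,"az":0,"dx":0,"dy":0,"dz":0,"jaw":255}]'
python3 - <<'E'
from h import *
go(550.4,150.5,220,-5.1)
E
```

```text
eef_pos: [400.6, -293.7, 35.2]
force: [-0.2, -0.8, 0.5]
time: 21.8
eef_pos: [403.7, -298.7, 24.6]
tool_rot: [0.065, 0.998, -0.001, 0.001]
force: [-0.1, 1.5, 6.8]
finger_gap: 38.6
gripper_force: 63.6
time 21.8 at [ 403.7 -298.7   24.6] yaw -7.5 tilt [ 0.0026 -0.0018] gap 38.6 F [-0.1  1.5  6.8] 
 D/500 [-0.1748  0.9284 -0.3916] mm 511 az -0.0133
```

```bash

python3 -m pendant '[{"ax":0,"ay":0,"az":0,"dx":0,"dy":0,"dz":-0.04,"jaw":255},{"ax":0,"ay":0,"az":0,"dx":0,"dy":0,"dz":-0.08,"jaw":255},{"ax":0,"ay":0,"az":0,"dx":0,"dy":0,"dz":-0.1,"jaw":255},{"ax":0,"ay":0,"az":-0.0133,"dx":0,"dy":0,"dz":-0.1,"jaw":255},{"ax":0,"ay":0,"az":0,"dx":0,"dy":0,"dz":-0.07,"jaw":255}]' >/dev/null
python3 -m pendant '[{"ax":0,"ay":0,"az":0,"dx":-0.0212,"dy":0.0921,"dz":0,"jaw":255},{"ax":0,"ay":0,"az":0,"dx":-0.0212,"dy":0.0921,"dz":0,"jaw":255},{"ax":0,"ay":0,"az":0,"dx":-0.0212,"dy":0.0921,"dz":0,"jaw":255},{"ax":0,"ay":0,"az":0,"dx":-0.0212,"dy":0.0921,"dz":0,"jaw":255},{"ax":0,"ay":0,"az":0,"dx":-0.0212,"dy":0.0921,"dz":0,"jaw":255}]' >/dev/null
python3 -m pendant '[{"ax":0,"ay":0,"az":0,"dx":-0.0212,"dy":0.0921,"dz":0,"jaw":255},{"ax":0,"ay":0,"az":0,"dx":-0.0212,"dy":0.0921,"dz":0,"jaw":255},{"ax":0,"ay":0,"az":0,"dx":-0.0212,"dy":0.0921,"dz":0,"jaw":255},{"ax":0,"ay":0,"az":0,"dx":-0.0212,"dy":0.0921,"dz":0,"jaw":255},{"ax":0,"ay":0,"az":0,"dx":-0.0212,"dy":0.0921,"dz":0,"jaw":255}]' >/dev/null
python3 -m pendant '[{"ax":0,"ay":0,"az":0,"dx":0,"dy":0,"dz":0.06,"jaw":255},{"ax":0,"ay":0,"az":0,"dx":0,"dy":0,"dz":0.08,"jaw":255},{"ax":0,"ay":0,"az":0,"dx":0,"dy":0,"dz":0.03,"jaw":255},{"ax":0,"ay":0,"az":0,"dx":0,"dy":0,"dz":0,"jaw":255},{"ax":0,"ay":0,"az":0,"dx":0,"dy":0,"dz":0,"jaw":255}]' >/dev/null
python3 - <<'E'
from h import *
snap('wrist','w10'); go(550.4,150.5,130,-5.1)
c=lambda x,y:(int(x/3.3+150),int(y/3.3+60))
# row profile: tab (red) column extents above the clip; stone edge extents
im=np.load('pics/w10.npy').astype(int); r=im[...,2]-im[...,1:].min(-1) ; g=im[...,2]-np.maximum(im[...,0],im[...,1])
for v in(115,117,119): 
    k=np.where(g[v,200:450]>70)[0]+200; print(v,k.min(),k.max())
col=g[100:190,int(k.mean())-30]; print('col',np.where(col>70)[0]+100)
for v in(163,166): k=np.where(g[v,220:420]>50)[0]+220; print(v,k.min(),k.max())
for u in(275,315,355): print(u,(np.where(g[145:190,u]>60)[0]+145))
E
```

```text
time 23.9 at [550.2 151.3 134.8] yaw -5.1 tilt [0.003  0.0005] gap 38.4 F [ 0.3  0.2 -1. ] 
 D/500 [-0.0005 -0.0016  0.0097] mm 5 az -0.0002
115 267 363
117 267 363
119 267 363
col [115 116 117 118 119 120 121 122 123 124 125 126 154 155 156 157 158 159
 160 161 177 178 179 180 181 182 183 184 185 186 187 188 189]
163 257 377
166 257 377
275 [154 155 156 157 158 159 160 161 177 178 179 180 181 182 183 184 185 186
 187 188 189]
315 [154 155 156 157 158 159 160 161]
355 [155 156 157 158 159 160 161 162 177 178 179 180 181 182 183 184 185 186
 187 188 189]
```

```bash
python3 - <<'E'
from h import *
a=px2w('w10',[(315,129.5)],52)[0]; u=np.array([.996,-.0889])
for z in(138,140): 
    b=px2w('w10',[(317,162)],z)[0]; print('bay',a[:2]+70.8*u,'stone',b[:2]+60*u)
E
```

```text
bay [549.3168  151.40588] stone [547.46  152.266]
bay [549.3168  151.40588] stone [547.26  152.266]
```

```bash

python3 -m pendant '[{"ax":0,"ay":0,"az":0,"dx":-0.0048,"dy":-0.0018,"dz":0.03,"jaw":255},{"ax":0,"ay":0,"az":0,"dx":0,"dy":0,"dz":0.03,"jaw":255},{"ax":0,"ay":0,"az":0,"dx":0,"dy":0,"dz":0.014,"jaw":255},{"ax":0,"ay":0,"az":0,"dx":0,"dy":0,"dz":0,"jaw":255}]' | sed -n '2p;4p'
python3 -m pendant '[{"ax":0,"ay":0,"az":0,"dx":0,"dy":0,"dz":0.006,"jaw":255},{"ax":0,"ay":0,"az":0,"dx":0,"dy":0,"dz":0.006,"jaw":255},{"ax":0,"ay":0,"az":0,"dx":0,"dy":0,"dz":0.006,"jaw":255}]' | sed -n '2p;4p'
python3 -m pendant '[{"ax":0,"ay":0,"az":0,"dx":0,"dy":0,"dz":0.006,"jaw":255},{"ax":0,"ay":0,"az":0,"dx":0,"dy":0,"dz":0.006,"jaw":255}]' | sed -n '2p;4p'
python3 -m pendant '[{"ax":0,"ay":0,"az":0,"dx":0,"dy":0,"dz":0.006,"jaw":255},{"ax":0,"ay":0,"az":0,"dx":0,"dy":0,"dz":0.006,"jaw":255}]' | sed -n '2p;4p'
python3 -m pendant '[{"ax":0,"ay":0,"az":0,"dx":0,"dy":0,"dz":0.006,"jaw":255},{"ax":0,"ay":0,"az":0,"dx":0,"dy":0,"dz":0.006,"jaw":255}]' | sed -n '2p;4p'
python3 -m pendant '[{"ax":0,"ay":0,"az":0,"dx":0,"dy":0,"dz":0.006,"jaw":255},{"ax":0,"ay":0,"az":0,"dx":0,"dy":0,"dz":0.002,"jaw":255},{"ax":0,"ay":0,"az":0,"dx":0,"dy":0,"dz":0,"jaw":255}]' | sed -n '2p;4p'
```

```text
eef_pos: [551.3, 150.1, 94.6]
force: [3.4, -0.1, -2.2]
eef_pos: [552.6, 150.8, 88.7]
force: [0.4, -0.6, 8.1]
eef_pos: [552.7, 150.9, 83.0]
force: [0.4, -0.4, 1.9]
eef_pos: [551.7, 150.6, 75.2]
force: [1.7, -0.1, 2.3]
eef_pos: [551.5, 150.4, 68.6]
force: [2.3, 0.2, 2.8]
eef_pos: [551.0, 150.4, 64.2]
force: [1.9, 0.9, -0.6]
```

```bash

python3 -m pendant '[{"ax":0,"ay":0,"az":0,"dx":0,"dy":0,"dz":0.006,"jaw":255},{"ax":0,"ay":0,"az":0,"dx":0,"dy":0,"dz":0,"jaw":255}]' | sed -n '2p;4p'
python3 -m pendant '[{"ax":0,"ay":0,"az":0,"dx":0,"dy":0,"dz":0.004,"jaw":255},{"ax":0,"ay":0,"az":0,"dx":0,"dy":0,"dz":0,"jaw":255}]' | sed -n '2p;4p'
python3 -m pendant '[{"ax":0,"ay":0,"az":0,"dx":0,"dy":0,"dz":0.003,"jaw":255},{"ax":0,"ay":0,"az":0,"dx":0,"dy":0,"dz":0,"jaw":255}]' | sed -n '2p;4p'
```

```text
eef_pos: [550.9, 150.4, 61.2]
force: [2.3, 0.5, -0.5]
eef_pos: [550.5, 150.2, 58.5]
force: [1.9, -1.1, -4.5]
eef_pos: [549.9, 150.3, 57.2]
force: [-0.4, -0.2, -2.8]
```

```bash

python3 -m pendant '[{"ax":0,"ay":0,"az":0,"dx":0,"dy":0,"dz":0.002,"jaw":255},{"ax":0,"ay":0,"az":0,"dx":0,"dy":0,"dz":0,"jaw":255}]' | sed -n '2p;4p'
python3 -m pendant '[{"ax":0,"ay":0,"az":0,"dx":0,"dy":0,"dz":0.002,"jaw":255},{"ax":0,"ay":0,"az":0,"dx":0,"dy":0,"dz":0,"jaw":255}]' | sed -n '2p;4p'
```

```text
eef_pos: [550.8, 150.4, 57.0]
force: [0.1, -0.2, -2.1]
eef_pos: [551.4, 150.5, 56.7]
force: [-1.3, -0.2, 0.9]
```

```bash

python3 -m pendant '[{"ax":0,"ay":0,"az":0,"dx":0,"dy":0,"dz":0.001,"jaw":255},{"ax":0,"ay":0,"az":0,"dx":0,"dy":0,"dz":0,"jaw":255},{"ax":0,"ay":0,"az":0,"dx":0,"dy":0,"dz":0,"jaw":90},{"ax":0,"ay":0,"az":0,"dx":0,"dy":0,"dz":0,"jaw":90},{"ax":0,"ay":0,"az":0,"dx":0,"dy":0,"dz":0,"jaw":90}]'
python3 -m pendant '[{"ax":0,"ay":0,"az":0,"dx":0,"dy":0,"dz":-0.02,"jaw":90},{"ax":0,"ay":0,"az":0,"dx":0,"dy":0,"dz":-0.04,"jaw":90},{"ax":0,"ay":0,"az":0,"dx":0,"dy":0,"dz":-0.06,"jaw":90},{"ax":0,"ay":0,"az":0,"dx":0,"dy":0,"dz":-0.08,"jaw":90},{"ax":0,"ay":0,"az":0,"dx":0,"dy":0,"dz":-0.08,"jaw":90}]' >/dev/null
python3 -m pendant '[{"ax":0,"ay":0,"az":0,"dx":0,"dy":0,"dz":0,"jaw":0},{"ax":0,"ay":0,"az":0,"dx":0,"dy":0,"dz":0,"jaw":0},{"ax":0,"ay":0,"az":0,"dx":0,"dy":0,"dz":0,"jaw":0}]' >/dev/null
python3 - <<'E'
from h import *
snap('wrist','w11'); snap('top','top2'); snap('scene','scene2'); go(452.5,195,200,-5.1)
print(w2px('w8',[452.5,195,91]),w2px('w11',[[452.5,195,91],[452.5,195,57]]))
def knob(fn,box):
    x0,y0,x1,y1=box; im=np.load('pics/'+fn+'.npy')[y0:y1,x0:x1]; h=cv2.cvtColor(im,cv2.COLOR_BGR2HSV)
    m=((h[...,2]<125)&(h[...,0]<15)&(h[...,1]>120)).astype(np.uint8); m=cv2.morphologyEx(m,cv2.MORPH_OPEN,np.ones((3,3)))
    n,l,s,c=cv2.connectedComponentsWithStats(m); i=1+s[1:,4].argmax(); print(fn,s[i][:4]+[x0,y0,0,0],s[i][4],c[i]+[x0,y0])
knob('w8',(220,40,290,110)); u,v=w2px('w11',[452.5,195,80])[0]; u,v=int(u),int(v); knob('w11',(u-50,max(0,v-50),u+50,v+50))
E
```

```text
time: 26.95
eef_pos: [551.4, 150.4, 55.7]
tool_rot: [0.044, 0.999, 0.0, 0.0]
force: [0.1, 0.0, 0.7]
finger_gap: 55.6
gripper_force: 0.0
time 27.9 at [550.3 150.2 193.9] yaw -5.1 tilt [-0.0032 -0.0006] gap 85.4 F [0.2 0.5 0.4] 
 D/500 [ 0.2029  0.0718 -0.0115] mm 108 az 0.0000
[[244.4  78.5]] [[378.6  72.5]
 [370.2  79.4]]
w8 [268  70   4   7] 26 [269.38461538  73.19230769]
w11 [368  77   4   6] 20 [369.35  79.6 ]
```

```bash

python3 -m pendant '[{"ax":0,"ay":0,"az":0,"dx":0.0678,"dy":0.0253,"dz":0,"jaw":0},{"ax":0,"ay":0,"az":0,"dx":0.0678,"dy":0.0253,"dz":0,"jaw":0},{"ax":0,"ay":0,"az":0,"dx":0.0678,"dy":0.0253,"dz":0,"jaw":0},{"ax":0,"ay":0,"az":0,"dx":0,"dy":0,"dz":0,"jaw":0},{"ax":0,"ay":0,"az":0,"dx":0,"dy":0,"dz":0,"jaw":0}]' >/dev/null
python3 - <<'E'
from h import *
snap('wrist','w12'); go(452.5,197,100,-5.1)
u,v=map(int,w2px('w12',[452.5,197,91])[0]); print(u,v)
h=cv2.cvtColor(np.load('pics/w12.npy'),cv2.COLOR_BGR2HSV)
for dv in range(-40,61,10): print(v+dv,[tuple(int(k) for k in h[v+dv,x]) for x in range(u-50,u+51,20)])
E
```

```text
time 28.4 at [453.5 197.2 195.4] yaw -5.1 tilt [-0.0003 -0.0004] gap 85.5 F [ 0.5  0.4 -0.3] 
 D/500 [ 0.0018 -0.0004  0.1907] mm 95 az 0.0001
314 244
204 [(25, 85, 204), (25, 85, 205), (26, 88, 204), (26, 86, 207), (23, 94, 206), (22, 98, 205)]
214 [(22, 98, 206), (22, 97, 205), (16, 163, 91), (13, 160, 97), (21, 103, 205), (19, 110, 207)]
224 [(25, 85, 209), (19, 118, 168), (12, 160, 115), (12, 156, 131), (20, 103, 204), (20, 101, 207)]
234 [(18, 115, 166), (18, 120, 161), (14, 173, 121), (13, 174, 129), (18, 109, 198), (19, 108, 199)]
244 [(17, 115, 169), (18, 115, 171), (13, 166, 114), (12, 158, 124), (18, 108, 205), (18, 109, 202)]
254 [(15, 135, 132), (15, 143, 102), (15, 138, 131), (16, 129, 128), (14, 131, 113), (14, 125, 116)]
264 [(4, 229, 213), (4, 233, 212), (17, 132, 185), (16, 125, 185), (110, 148, 150), (110, 161, 154)]
274 [(17, 38, 174), (7, 100, 163), (16, 122, 188), (16, 124, 187), (113, 125, 112), (18, 33, 172)]
284 [(16, 30, 187), (24, 28, 172), (17, 126, 190), (16, 121, 133), (123, 21, 109), (19, 26, 184)]
294 [(3, 161, 190), (3, 229, 195), (16, 127, 191), (17, 119, 129), (15, 3, 152), (110, 168, 153)]
304 [(6, 82, 186), (5, 117, 199), (16, 125, 157), (17, 116, 138), (18, 18, 174), (108, 210, 163)]
```

```bash
python3 - <<'E'
from h import *
x0,y0=270,190; h=cv2.cvtColor(np.load('pics/w12.npy'),cv2.COLOR_BGR2HSV)[y0:265,x0:360].astype(int)
m=((h[...,1]>148)&(h[...,2]<150)&(h[...,0]<20)).astype(np.uint8)
for r in range(0,75,4): 
    k=np.where(m[r])[0]; print(r+y0,(k.min()+x0,k.max()+x0,len(k)) if len(k) else '',end=' ')
print(w2px('w12',[[452.5-13,197,91],[452.5+13,197,91],[452.5,197-13,91],[452.5,197+13,91],[452.5,197,57]]))
E
```

```text
190  194  198  202  206  210 (np.int64(310), np.int64(325), 11) 214 (np.int64(304), np.int64(330), 19) 218 (np.int64(301), np.int64(333), 29) 222 (np.int64(304), np.int64(334), 30) 226 (np.int64(300), np.int64(334), 35) 230 (np.int64(300), np.int64(335), 36) 234 (np.int64(299), np.int64(335), 37) 238 (np.int64(300), np.int64(335), 36) 242 (np.int64(302), np.int64(333), 32) 246 (np.int64(303), np.int64(331), 29) 250 (np.int64(309), np.int64(326), 18) 254  258  262  [[312.4 224.7]
 [316.  263.4]
 [293.9 246. ]
 [334.5 242.6]
 [314.4 230.2]]
```

```bash
python3 - <<'E'
from h import *
def tri(f1,a,f2,b):
    P=[]
    for fn in(f1,f2):
        f,cx,cy,M,t=cal(fn); P.append(np.array([[f,0,cx],[0,f,cy],[0,0,1]])@np.c_[M,t])
    X=cv2.triangulatePoints(P[0],P[1],np.array(a,float),np.array(b,float)).ravel(); return (X[:3]/X[3]).round(1)
for v in(230,234,238): print(v,tri('w12',(317.4,v),'scene0',(333.3,169.2)),tri('w12',(317.4,v),'top0',(249.6,297.4)))
for z in(60,70,80,90): print(z,px2w('w12',[(317.4,234)],z),w2px('scene0',px2w('w12',[(317.4,234)],z)[0]))
x0,y0=318,155; h=cv2.cvtColor(np.load('pics/scene2.npy'),cv2.COLOR_BGR2HSV)[y0:190,x0:350].astype(int)
m=((h[...,1]>130)&(h[...,2]<120)).astype(int)
for r in m: print(''.join('.#'[k] for k in r))
E
```

```text
230 [446.9 201.2  82.6] [452.5 199.3  57.5]
234 [448.5 200.3  84.5] [452.6 198.4  65.8]
238 [450.  199.5  86.3] [452.6 197.6  73.8]
60 [[454.7 199.   60. ]] [[334.  177.2]]
70 [[451.8 199.2  70. ]] [[333.4 174. ]]
80 [[449.  199.4  80. ]] [[332.9 170.8]]
90 [[446.1 199.6  90. ]] [[332.2 167.5]]
........................#.......
..........................#.....
................................
................................
...................#..........#.
.............................#..
................................
..........................#.....
................................
................................
........................#.......
................................
.......................#........
................................
................................
................................
..........#.....................
..........##....................
..........####..................
..........####..................
..........####..................
..........#####.................
..........######................
...........######...............
...........#######..............
.............###................
................................
................................
................................
................................
................................
................................
...............................#
................................
................................
```

```bash

python3 -m pendant '[{"ax":0,"ay":0,"az":0,"dx":0.0063,"dy":0.003,"dz":0.06,"jaw":0},{"ax":0,"ay":0,"az":0,"dx":0,"dy":0,"dz":0.08,"jaw":0},{"ax":0,"ay":0,"az":0,"dx":0,"dy":0,"dz":0.06,"jaw":0},{"ax":0,"ay":0,"az":0,"dx":0,"dy":0,"dz":0.04,"jaw":0},{"ax":0,"ay":0,"az":0,"dx":0,"dy":0,"dz":0.018,"jaw":0}]' | sed -n '2p;4p'
python3 -m pendant '[{"ax":0,"ay":0,"az":0,"dx":0,"dy":0,"dz":0,"jaw":100},{"ax":0,"ay":0,"az":0,"dx":0,"dy":0,"dz":0,"jaw":150},{"ax":0,"ay":0,"az":0,"dx":0,"dy":0,"dz":0,"jaw":255},{"ax":0,"ay":0,"az":0,"dx":0,"dy":0,"dz":0,"jaw":255},{"ax":0,"ay":0,"az":0,"dx":0,"dy":0,"dz":0,"jaw":255}]' 
python3 -m pendant '[{"ax":0,"ay":0,"az":0,"dx":0,"dy":0,"dz":0,"jaw":255},{"ax":0,"ay":0,"az":0,"dx":0,"dy":0,"dz":0,"jaw":255}]'
```

```text
eef_pos: [449.6, 197.9, 64.0]
force: [0.2, -0.2, 0.6]
time: 29.45
eef_pos: [451.4, 199.0, 68.4]
tool_rot: [0.044, 0.999, -0.0, 0.001]
force: [-0.6, -2.8, 4.8]
finger_gap: 24.7
gripper_force: 58.8
time: 29.65
eef_pos: [451.4, 199.0, 68.4]
tool_rot: [0.044, 0.999, -0.0, 0.001]
force: [-1.3, -3.0, 5.5]
finger_gap: 24.6
gripper_force: 58.8
```

```bash

python3 -m pendant '[{"ax":0,"ay":0,"az":0,"dx":-0.02,"dy":0,"dz":0,"jaw":255},{"ax":0,"ay":0,"az":0,"dx":-0.02,"dy":0,"dz":0,"jaw":255},{"ax":0,"ay":0,"az":0,"dx":-0.02,"dy":0,"dz":0,"jaw":255},{"ax":0,"ay":0,"az":0,"dx":-0.02,"dy":0,"dz":0,"jaw":255}]' | sed -n '2p;4p'
python3 -m pendant '[{"ax":0,"ay":0,"az":0,"dx":-0.02,"dy":0,"dz":0,"jaw":255},{"ax":0,"ay":0,"az":0,"dx":-0.02,"dy":0,"dz":0,"jaw":255},{"ax":0,"ay":0,"az":0,"dx":-0.02,"dy":0,"dz":0,"jaw":255},{"ax":0,"ay":0,"az":0,"dx":-0.01,"dy":0,"dz":0,"jaw":255},{"ax":0,"ay":0,"az":0,"dx":0,"dy":0,"dz":0,"jaw":255}]' | sed -n '2p;4p'
```

```text
eef_pos: [490.7, 195.5, 68.4]
force: [-4.6, -1.4, 9.0]
eef_pos: [526.9, 192.3, 68.5]
force: [2.0, -1.3, 5.0]
```

```bash

python3 -m pendant '[{"ax":0,"ay":0,"az":0,"dx":-0.01,"dy":0,"dz":0,"jaw":255},{"ax":0,"ay":0,"az":0,"dx":-0.006,"dy":0,"dz":0,"jaw":255},{"ax":0,"ay":0,"az":0,"dx":0,"dy":0,"dz":0,"jaw":255}]' | sed -n '2p;4p'
python3 -m pendant '[{"ax":0,"ay":0,"az":0,"dx":-0.004,"dy":0,"dz":0,"jaw":255},{"ax":0,"ay":0,"az":0,"dx":0,"dy":0,"dz":0,"jaw":255}]' | sed -n '2p;4p'
python3 -m pendant '[{"ax":0,"ay":0,"az":0,"dx":-0.004,"dy":0,"dz":0,"jaw":255},{"ax":0,"ay":0,"az":0,"dx":0,"dy":0,"dz":0,"jaw":255}]' | sed -n '2p;4p'
python3 -m pendant '[{"ax":0,"ay":0,"az":0,"dx":-0.004,"dy":0,"dz":0,"jaw":255},{"ax":0,"ay":0,"az":0,"dx":0,"dy":0,"dz":0,"jaw":255}]' | sed -n '2p;4p'
```

```text
eef_pos: [534.1, 191.7, 68.4]
force: [-1.0, -1.7, 6.7]
eef_pos: [535.6, 191.6, 68.4]
force: [-2.4, -2.0, 8.1]
eef_pos: [537.6, 191.4, 68.4]
force: [-2.4, -1.8, 7.2]
eef_pos: [539.6, 191.2, 68.4]
force: [-2.6, -2.6, 7.2]
```

```bash

python3 -m pendant '[{"ax":0,"ay":0,"az":0,"dx":-0.003,"dy":0,"dz":0,"jaw":255},{"ax":0,"ay":0,"az":0,"dx":0,"dy":0,"dz":0,"jaw":255}]' | sed -n '2p;4p'
python3 -m pendant '[{"ax":0,"ay":0,"az":0,"dx":-0.003,"dy":0,"dz":0,"jaw":255},{"ax":0,"ay":0,"az":0,"dx":0,"dy":0,"dz":0,"jaw":255}]' | sed -n '2p;4p'
python3 -m pendant '[{"ax":0,"ay":0,"az":0,"dx":-0.003,"dy":0,"dz":0,"jaw":255},{"ax":0,"ay":0,"az":0,"dx":0,"dy":0,"dz":0,"jaw":255}]' | sed -n '2p;4p'
```

```text
eef_pos: [541.0, 191.1, 68.5]
force: [-2.7, -1.5, 7.8]
eef_pos: [542.5, 191.0, 68.4]
force: [-2.7, -1.4, 7.7]
eef_pos: [543.2, 190.9, 68.4]
force: [-5.9, -1.7, 10.8]
```

```bash

python3 -m pendant '[{"ax":0,"ay":0,"az":0,"dx":-0.003,"dy":0,"dz":0,"jaw":255},{"ax":0,"ay":0,"az":0,"dx":0,"dy":0,"dz":0,"jaw":255}]' | sed -n '2p;4p'
python3 -m pendant '[{"ax":0,"ay":0,"az":0,"dx":-0.003,"dy":0,"dz":0,"jaw":255},{"ax":0,"ay":0,"az":0,"dx":0,"dy":0,"dz":0,"jaw":255}]' | sed -n '2p;4p'
```

```text
eef_pos: [543.2, 190.9, 68.4]
force: [-11.6, -2.4, 14.6]
eef_pos: [543.3, 190.8, 68.3]
force: [-17.3, -1.5, 19.3]
```

```bash

python3 -m pendant '[{"ax":0,"ay":0,"az":0,"dx":0.008,"dy":0,"dz":0,"jaw":255},{"ax":0,"ay":0,"az":0,"dx":0,"dy":0,"dz":0,"jaw":255},{"ax":0,"ay":0,"az":0,"dx":0,"dy":0,"dz":0,"jaw":60},{"ax":0,"ay":0,"az":0,"dx":0,"dy":0,"dz":0,"jaw":60},{"ax":0,"ay":0,"az":0,"dx":0,"dy":0,"dz":0,"jaw":60}]'
python3 -m pendant '[{"ax":0,"ay":0,"az":0,"dx":0,"dy":0,"dz":-0.03,"jaw":60},{"ax":0,"ay":0,"az":0,"dx":0,"dy":0,"dz":-0.06,"jaw":60},{"ax":0,"ay":0,"az":0,"dx":0,"dy":0,"dz":-0.09,"jaw":60},{"ax":0,"ay":0,"az":0,"dx":0,"dy":0,"dz":-0.08,"jaw":0},{"ax":0,"ay":0,"az":0,"dx":-0.0513,"dy":-0.0682,"dz":0,"jaw":0}]' >/dev/null
python3 -m pendant '[{"ax":0,"ay":0,"az":0,"dx":-0.0513,"dy":-0.0682,"dz":0,"jaw":0},{"ax":0,"ay":0,"az":0,"dx":-0.0513,"dy":-0.0682,"dz":0,"jaw":0},{"ax":0,"ay":0,"az":0,"dx":-0.0513,"dy":-0.0682,"dz":0,"jaw":0},{"ax":0,"ay":0,"az":0,"dx":-0.0513,"dy":-0.0682,"dz":0,"jaw":0},{"ax":0,"ay":0,"az":0,"dx":-0.0513,"dy":-0.0682,"dz":0,"jaw":0}]' >/dev/null
python3 -m pendant '[{"ax":0,"ay":0,"az":0,"dx":0,"dy":0,"dz":0,"jaw":0},{"ax":0,"ay":0,"az":0,"dx":0,"dy":0,"dz":0,"jaw":0},{"ax":0,"ay":0,"az":0,"dx":0,"dy":0,"dz":0,"jaw":0}]' >/dev/null
cat >> h.py <<'E'
def orange(fn,z,box=None):
    im=np.load('pics/'+fn+'.npy'); h=cv2.cvtColor(im,cv2.COLOR_BGR2HSV)
    m=((h[...,0]>8)&(h[...,0]<22)&(h[...,1]>200)&(h[...,2]>150)).astype(np.uint8); m=cv2.morphologyEx(m,cv2.MORPH_OPEN,np.ones((3,3)))
    if box: k=np.zeros_like(m); k[box[1]:box[3],box[0]:box[2]]=1; m*=k
    n,l,s,c=cv2.connectedComponentsWithStats(m)
    for i in 1+np.argsort(-s[1:,4])[:3]: print(fn,s[i],c[i].round(1),px2w(fn,[c[i]],z))
E
python3 - <<'E'
from h import *
snap('wrist','w13'); go(678.5,-26.5,200,-5.1); print(w2px('w13',[678.5,-26.5,82])); orange('w13',82)
snap('top','top3'); orange('top3',82)
E
```

```text
time: 32.95
eef_pos: [542.1, 190.9, 66.3]
tool_rot: [0.044, 0.999, 0.0, -0.0]
force: [-0.8, -0.0, -0.9]
finger_gap: 65.0
gripper_force: 0.0
time 34.3 at [677.2 -25.6 197.2] yaw -5.0 tilt [-0.      0.0003] gap 85.3 F [-0.4  0.1 -0. ] 
 D/500 [-0.0028 -0.0016 -0.0057] mm 3 az 0.0004
[[314.  241.4]]
w13 [ 299  217   37   42 1204] [317.  237.8] [[676.2 -24.3  82. ]]
top3 [ 465  148   53   35 1338] [491.2 164.7] [[ 813.8 -510.    82. ]]
top3 [536 140  26  30 596] [549.  154.3] [[ 838.9 -678.2   82. ]]
top3 [563 457  10  23 190] [567.5 468.1] [[ -32.  -658.5   82. ]]
```

```bash
python3 - <<'E'
from h import *
a=px2w('w13',[(317.3,258.5),(299,240),(335.5,240)],82); print(a, a[0,:2]-13*np.array([.996,-.087]), np.linalg.norm(a[1]-a[2]))
E
```

```text
[[690.7 -25.3  82. ]
 [676.6 -36.3  82. ]
 [678.8 -12.1  82. ]] [677.752 -24.169] 24.299794237811962
```

```bash

python3 -m pendant '[{"ax":0,"ay":0,"az":0,"dx":-0.0012,"dy":0.0021,"dz":0.06,"jaw":0},{"ax":0,"ay":0,"az":0,"dx":0,"dy":0,"dz":0.08,"jaw":0},{"ax":0,"ay":0,"az":0,"dx":0,"dy":0,"dz":0.05,"jaw":0},{"ax":0,"ay":0,"az":0,"dx":0,"dy":0,"dz":0.03,"jaw":0},{"ax":0,"ay":0,"az":0,"dx":0,"dy":0,"dz":0.018,"jaw":0}]' | sed -n '2p;4p'
python3 -m pendant '[{"ax":0,"ay":0,"az":0,"dx":0,"dy":0,"dz":0,"jaw":0},{"ax":0,"ay":0,"az":0,"dx":0,"dy":0,"dz":0,"jaw":255},{"ax":0,"ay":0,"az":0,"dx":0,"dy":0,"dz":0,"jaw":255},{"ax":0,"ay":0,"az":0,"dx":0,"dy":0,"dz":0,"jaw":255},{"ax":0,"ay":0,"az":0,"dx":0,"dy":0,"dz":0,"jaw":255}]' | sed -n '2p;4p' 
python3 -m pendant '[{"ax":0,"ay":0,"az":0,"dx":0,"dy":0,"dz":0,"jaw":255},{"ax":0,"ay":0,"az":0,"dx":0,"dy":0,"dz":0,"jaw":255},{"ax":0,"ay":0,"az":0,"dx":0,"dy":0,"dz":0,"jaw":255}]'
```

```text
eef_pos: [677.5, -24.7, 76.5]
force: [0.2, -0.2, -0.2]
eef_pos: [678.9, -25.8, 78.9]
force: [-0.2, 0.6, 1.3]
time: 35.65
eef_pos: [679.1, -25.8, 79.1]
tool_rot: [0.044, 0.999, -0.0, 0.001]
force: [-0.9, -0.3, 5.5]
finger_gap: 23.8
gripper_force: 59.2
```

```bash

python3 -m pendant '[{"ax":0,"ay":0,"az":0,"dx":0,"dy":0,"dz":-0.03,"jaw":255},{"ax":0,"ay":0,"az":0,"dx":0,"dy":0,"dz":-0.05,"jaw":255},{"ax":0,"ay":0,"az":0,"dx":0,"dy":0,"dz":-0.06,"jaw":255},{"ax":0,"ay":0,"az":0,"dx":0,"dy":0,"dz":-0.036,"jaw":255},{"ax":0,"ay":0,"az":0,"dx":0.0748,"dy":0.005,"dz":0,"jaw":255}]' | sed -n '2p;4p'
python3 -m pendant '[{"ax":0,"ay":0,"az":0,"dx":0.0748,"dy":0.005,"dz":0,"jaw":255},{"ax":0,"ay":0,"az":0,"dx":0.0748,"dy":0.005,"dz":0,"jaw":255},{"ax":0,"ay":0,"az":0,"dx":0,"dy":0,"dz":0,"jaw":255},{"ax":0,"ay":0,"az":0,"dx":0,"dy":0,"dz":0,"jaw":255},{"ax":0,"ay":0,"az":0,"dx":0,"dy":0,"dz":0,"jaw":255}]'
python3 - <<'E'
from h import *
snap('wrist','w14'); go(528,-5,165,-5.1); print(w2px('w14',[[528,-5,65],[568,-8.4,98]])); orange('w14',165+3)
snap('wrist','w14b',(230,130,400,258),4.7)
E
```

```text
eef_pos: [645.4, -20.7, 170.7]
force: [0.1, -0.1, -0.4]
time: 36.65
eef_pos: [568.3, -8.5, 166.6]
tool_rot: [0.045, 0.999, -0.0, 0.001]
force: [0.6, 0.2, -1.1]
finger_gap: 23.9
gripper_force: 59.3
time 36.7 at [568.5  -8.5 166.6] yaw -5.1 tilt [ 0.0014 -0.0003] gap 23.5 F [-0.3  0.6  0.1] 
 D/500 [ 0.0813 -0.0002  0.003 ] mm 41 az -0.0000
[[314.5 181.5]
 [314.7 263.5]]
w14 [ 283  279   65   80 3898] [314.9 320.9] [[564.5  -7.9 168. ]]
```

View pics/w14b.png

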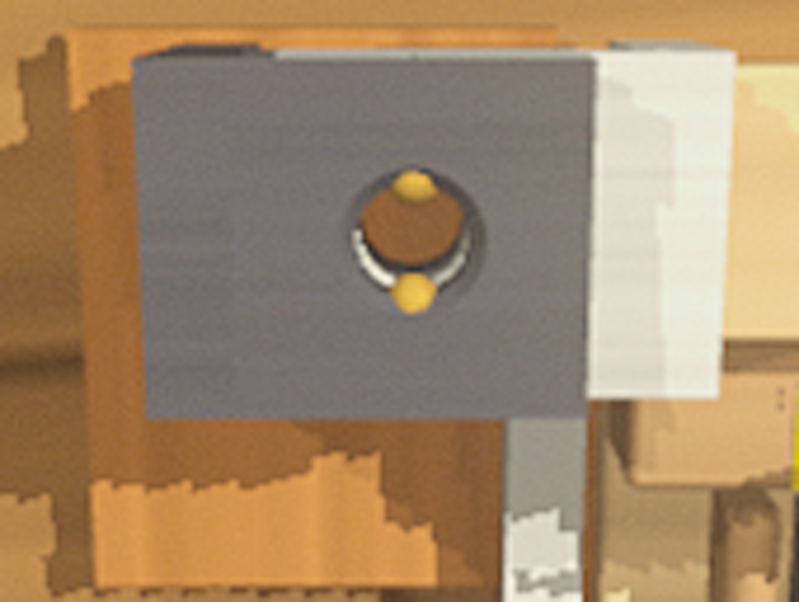

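The picture shows the fork from above with the white lug plate beneath it. The hole ring spans crop x 348–485 and y 168–308, so its centre is at full-size (318.6,180.6), and the lug hole is visible through it, lined up.

```bash
python3 - <<'E'
from h import *
for z in(62,65): print(px2w('w14b',[(318.6,180.6)],z))
im=np.load('pics/w14.npy'); h=cv2.cvtColor(im,cv2.COLOR_BGR2HSV)
m=((h[...,0]>8)&(h[...,0]<22)&(h[...,1]>200)&(h[...,2]>110))
for r in range(265,365,6): k=np.where(m[r,260:370])[0]+260; print(r,(k.min(),k.max()) if len(k) else '',end=' ')
# shank: steel columns below head (rows above it in image)
print(); g=cv2.cvtColor(im,cv2.COLOR_BGR2GRAY)
for r in(262,268,274): print(r,g[r,285:345:2].tolist())
h0=168+0
print(w2px('w14',[[568.5-13,-8.5+1.1,169],[568.5,-8.5,99.6],[568.5,-8.5,147.6]]))
E
```

```text
[[528.3  -2.6  62. ]]
[[527.9  -2.5  65. ]]
265  271  277  283 (np.int64(299), np.int64(331)) 289 (np.int64(293), np.int64(338)) 295 (np.int64(288), np.int64(341)) 301 (np.int64(287), np.int64(343)) 307 (np.int64(286), np.int64(343)) 313 (np.int64(285), np.int64(343)) 319 (np.int64(284), np.int64(346)) 325 (np.int64(283), np.int64(347)) 331 (np.int64(284), np.int64(347)) 337 (np.int64(284), np.int64(346)) 343 (np.int64(285), np.int64(343)) 349 (np.int64(291), np.int64(339)) 355 (np.int64(300), np.int64(330)) 361  
262 [139, 138, 142, 145, 140, 145, 145, 144, 141, 133, 147, 126, 122, 127, 130, 141, 150, 152, 158, 148, 97, 111, 112, 105, 110, 97, 203, 230, 228, 227]
268 [149, 149, 150, 147, 152, 149, 149, 149, 153, 150, 108, 121, 120, 132, 137, 146, 152, 155, 156, 156, 156, 108, 110, 111, 110, 95, 202, 230, 229, 228]
274 [151, 150, 152, 150, 151, 149, 151, 151, 150, 145, 118, 123, 125, 134, 137, 147, 153, 156, 159, 158, 158, 120, 108, 105, 110, 91, 214, 230, 229, 229]
[[314.1 299.9]
 [314.6 265.4]
 [314.4 305.6]]
```

```bash
python3 - <<'E'
from h import *
g=cv2.cvtColor(np.load('pics/w14.npy'),cv2.COLOR_BGR2GRAY)
for r in range(240,272,2): print(r,g[r,296:338:2].tolist())
for r in(3,4,6): print(w2px('w14',[[568.5-r,-8.5+.09*r,99.6]]))
E
```

```text
240 [171, 161, 158, 153, 160, 159, 160, 165, 113, 116, 118, 101, 109, 105, 107, 105, 103, 101, 101, 101, 94]
242 [170, 162, 159, 154, 158, 161, 159, 166, 159, 153, 107, 154, 152, 104, 108, 108, 105, 99, 103, 105, 89]
244 [170, 163, 158, 155, 157, 158, 160, 164, 166, 165, 166, 165, 170, 100, 106, 109, 102, 101, 102, 102, 88]
246 [171, 165, 155, 156, 157, 159, 160, 164, 163, 163, 160, 164, 170, 143, 112, 104, 104, 99, 101, 101, 89]
248 [169, 164, 155, 154, 159, 160, 160, 163, 164, 163, 161, 164, 166, 155, 119, 117, 110, 99, 98, 102, 87]
250 [171, 164, 156, 154, 158, 160, 158, 164, 166, 164, 160, 166, 166, 157, 117, 118, 112, 100, 99, 102, 88]
252 [171, 162, 157, 155, 159, 159, 158, 166, 163, 166, 159, 165, 171, 156, 118, 118, 118, 117, 97, 102, 86]
254 [155, 149, 141, 138, 143, 144, 145, 150, 146, 145, 148, 150, 155, 140, 110, 112, 114, 114, 107, 100, 91]
256 [80, 121, 126, 134, 79, 102, 117, 105, 71, 66, 78, 88, 94, 94, 93, 90, 93, 91, 94, 96, 85]
258 [137, 132, 136, 136, 138, 138, 104, 89, 92, 92, 107, 113, 87, 91, 93, 97, 94, 92, 96, 96, 119]
260 [135, 132, 129, 130, 138, 135, 86, 120, 129, 138, 147, 153, 148, 116, 90, 101, 94, 94, 98, 106, 117]
262 [146, 146, 141, 138, 142, 144, 119, 121, 131, 135, 145, 150, 153, 159, 109, 101, 110, 110, 110, 111, 120]
264 [149, 149, 147, 148, 154, 118, 118, 122, 129, 137, 143, 152, 152, 155, 156, 103, 110, 111, 109, 110, 120]
266 [150, 149, 150, 152, 142, 117, 119, 126, 129, 140, 149, 150, 155, 156, 157, 128, 108, 108, 109, 112, 119]
268 [150, 151, 148, 153, 131, 121, 120, 125, 129, 140, 151, 154, 155, 156, 152, 138, 110, 112, 112, 115, 120]
270 [152, 149, 151, 154, 133, 121, 123, 125, 133, 141, 149, 154, 157, 155, 156, 143, 109, 113, 111, 107, 122]
[[314.6 260.2]]
[[314.6 258.4]]
[[314.6 254.9]]
```

```bash

python3 -m pendant '[{"ax":0,"ay":0,"az":0,"dx":0.0416,"dy":0.0016,"dz":0,"jaw":255},{"ax":0,"ay":0,"az":0,"dx":0.04,"dy":0.0016,"dz":0,"jaw":255},{"ax":0,"ay":0,"az":0,"dx":0,"dy":0,"dz":0.03,"jaw":255},{"ax":0,"ay":0,"az":0,"dx":0,"dy":0,"dz":0.026,"jaw":255},{"ax":0,"ay":0,"az":0,"dx":0,"dy":0,"dz":0,"jaw":255}]' | sed -n '2p;4p'
python3 -m pendant '[{"ax":0,"ay":0,"az":0,"dx":0,"dy":0,"dz":0.006,"jaw":255},{"ax":0,"ay":0,"az":0,"dx":0,"dy":0,"dz":0,"jaw":255}]' | sed -n '2p;4p'
python3 -m pendant '[{"ax":0,"ay":0,"az":0,"dx":0,"dy":0,"dz":0.006,"jaw":255},{"ax":0,"ay":0,"az":0,"dx":0,"dy":0,"dz":0,"jaw":255}]' | sed -n '2p;4p'
python3 -m pendant '[{"ax":0,"ay":0,"az":0,"dx":0,"dy":0,"dz":0.006,"jaw":255},{"ax":0,"ay":0,"az":0,"dx":0,"dy":0,"dz":0,"jaw":255}]' | sed -n '2p;4p'
```

```text
eef_pos: [525.7, -3.0, 134.7]
force: [-0.3, 0.1, -0.8]
eef_pos: [527.1, -3.1, 134.4]
force: [-1.5, -1.5, -0.3]
eef_pos: [526.9, -3.0, 131.8]
force: [-0.6, 0.6, -0.9]
eef_pos: [526.8, -3.0, 128.7]
force: [1.7, -0.1, -1.3]
```

```bash

python3 -m pendant '[{"ax":0,"ay":0,"az":0,"dx":-0.002,"dy":0,"dz":0.004,"jaw":255},{"ax":0,"ay":0,"az":0,"dx":0,"dy":0,"dz":0.004,"jaw":255},{"ax":0,"ay":0,"az":0,"dx":0,"dy":0,"dz":0,"jaw":255}]' | sed -n '2p;4p'
python3 -m pendant '[{"ax":0,"ay":0,"az":0,"dx":0,"dy":0,"dz":0.006,"jaw":255},{"ax":0,"ay":0,"az":0,"dx":0,"dy":0,"dz":0,"jaw":255}]' | sed -n '2p;4p'
python3 -m pendant '[{"ax":0,"ay":0,"az":0,"dx":0,"dy":0,"dz":0.006,"jaw":255},{"ax":0,"ay":0,"az":0,"dx":0,"dy":0,"dz":0,"jaw":255}]' | sed -n '2p;4p'
python3 -m pendant '[{"ax":0,"ay":0,"az":0,"dx":0,"dy":0,"dz":0.006,"jaw":255},{"ax":0,"ay":0,"az":0,"dx":0,"dy":0,"dz":0,"jaw":255}]' | sed -n '2p;4p'
```

```text
eef_pos: [528.1, -3.1, 125.3]
force: [0.8, -0.2, 3.0]
eef_pos: [527.5, -3.0, 121.4]
force: [0.8, 0.4, 0.2]
eef_pos: [527.3, -3.0, 118.0]
force: [0.9, 0.6, -0.7]
eef_pos: [527.3, -3.1, 115.0]
force: [1.3, 0.3, -2.1]
```

```bash

python3 -m pendant '[{"ax":0,"ay":0,"az":0,"dx":0,"dy":0,"dz":0.006,"jaw":255},{"ax":0,"ay":0,"az":0,"dx":0,"dy":0,"dz":0.006,"jaw":255},{"ax":0,"ay":0,"az":0,"dx":0,"dy":0,"dz":0,"jaw":255}]' | sed -n '2p;4p'
python3 -m pendant '[{"ax":0,"ay":0,"az":0,"dx":0,"dy":0,"dz":0.006,"jaw":255},{"ax":0,"ay":0,"az":0,"dx":0,"dy":0,"dz":0.006,"jaw":255},{"ax":0,"ay":0,"az":0,"dx":0,"dy":0,"dz":0,"jaw":255}]' | sed -n '2p;4p'
python3 -m pendant '[{"ax":0,"ay":0,"az":0,"dx":0,"dy":0,"dz":0.006,"jaw":255},{"ax":0,"ay":0,"az":0,"dx":0,"dy":0,"dz":0.006,"jaw":255},{"ax":0,"ay":0,"az":0,"dx":0,"dy":0,"dz":0,"jaw":255}]' | sed -n '2p;4p'
python3 -m pendant '[{"ax":0,"ay":0,"az":0,"dx":0,"dy":0,"dz":0.006,"jaw":255},{"ax":0,"ay":0,"az":0,"dx":0,"dy":0,"dz":0.004,"jaw":255},{"ax":0,"ay":0,"az":0,"dx":0,"dy":0,"dz":0,"jaw":255}]' | sed -n '2p;4p'
```

```text
eef_pos: [527.2, -3.1, 109.0]
force: [1.9, 0.8, -1.6]
eef_pos: [527.2, -3.1, 102.9]
force: [0.8, 0.3, -1.9]
eef_pos: [527.2, -3.0, 96.9]
force: [2.1, 0.8, -1.9]
eef_pos: [527.3, -3.0, 92.2]
force: [0.3, -0.5, -0.3]
```

```bash

python3 -m pendant '[{"ax":0,"ay":0,"az":0,"dx":0,"dy":0,"dz":0.006,"jaw":255},{"ax":0,"ay":0,"az":0,"dx":0,"dy":0,"dz":0,"jaw":255}]' | sed -n '2p;4p'
python3 -m pendant '[{"ax":0,"ay":0,"az":0,"dx":0,"dy":0,"dz":0.004,"jaw":255},{"ax":0,"ay":0,"az":0,"dx":0,"dy":0,"dz":0,"jaw":255}]' | sed -n '2p;4p'
python3 -m pendant '[{"ax":0,"ay":0,"az":0,"dx":0,"dy":0,"dz":0.003,"jaw":255},{"ax":0,"ay":0,"az":0,"dx":0,"dy":0,"dz":0,"jaw":255}]' | sed -n '2p;4p'
```

```text
eef_pos: [527.2, -3.1, 89.0]
force: [1.5, 0.5, -2.3]
eef_pos: [527.4, -3.1, 87.4]
force: [2.2, 0.3, -0.9]
eef_pos: [527.6, -3.1, 86.1]
force: [0.8, 0.8, -0.3]
```

```bash

python3 -m pendant '[{"ax":0,"ay":0,"az":0,"dx":0,"dy":0,"dz":0.003,"jaw":255},{"ax":0,"ay":0,"az":0,"dx":0,"dy":0,"dz":0,"jaw":255}]' | sed -n '2p;4p'
python3 -m pendant '[{"ax":0,"ay":0,"az":0,"dx":0,"dy":0,"dz":0.003,"jaw":255},{"ax":0,"ay":0,"az":0,"dx":0,"dy":0,"dz":0,"jaw":255}]' | sed -n '2p;4p'
python3 -m pendant '[{"ax":0,"ay":0,"az":0,"dx":0,"dy":0,"dz":0.003,"jaw":255},{"ax":0,"ay":0,"az":0,"dx":0,"dy":0,"dz":0,"jaw":255}]' | sed -n '2p;4p'
```

```text
eef_pos: [528.0, -3.1, 85.1]
force: [0.6, 0.8, 3.1]
eef_pos: [528.0, -3.1, 85.0]
force: [-3.8, 0.8, 11.9]
eef_pos: [528.1, -3.1, 84.9]
force: [-8.1, 1.1, 19.7]
```

```bash

python3 -m pendant '[{"ax":0,"ay":0,"az":0,"dx":0,"dy":0,"dz":-0.005,"jaw":255},{"ax":0,"ay":0,"az":0,"dx":0,"dy":0,"dz":0,"jaw":90},{"ax":0,"ay":0,"az":0,"dx":0,"dy":0,"dz":0,"jaw":90},{"ax":0,"ay":0,"az":0,"dx":0,"dy":0,"dz":0,"jaw":90},{"ax":0,"ay":0,"az":0,"dx":0,"dy":0,"dz":-0.01,"jaw":90}]'
python3 -m pendant '[{"ax":0,"ay":0,"az":0,"dx":0,"dy":0,"dz":-0.04,"jaw":90},{"ax":0,"ay":0,"az":0,"dx":0,"dy":0,"dz":-0.06,"jaw":90},{"ax":0,"ay":0,"az":0,"dx":0,"dy":0,"dz":-0.08,"jaw":90},{"ax":0,"ay":0,"az":0,"dx":0,"dy":0,"dz":-0.06,"jaw":90},{"ax":0,"ay":0,"az":0,"dx":0,"dy":0,"dz":0,"jaw":90}]' >/dev/null
python3 -m pendant '[{"ax":0,"ay":0,"az":0,"dx":0,"dy":0,"dz":0,"jaw":90},{"ax":0,"ay":0,"az":0,"dx":0,"dy":0,"dz":0,"jaw":90}]' >/dev/null
python3 - <<'E'
from h import *
snap('wrist','w15'); go(528,-3,200,-5.1); orange('w15',87); print(w2px('w15',[[528,-3,87],[528,-3,76]]))
snap('top','top4')
a=np.load('pics/w15.npy');u,v=w2px('w15',[541,-4,87])[0]; print('far rim px',u,v)
# colour check of stones + other objects: compare top0/top4 around bystanders
t0=np.load('pics/top0.npy').astype(int);t4=np.load('pics/top4.npy').astype(int)
for n,b in dict(plane=(145,245,185,315),oil=(468,215,500,242),chisel=(380,160,398,235)).items(): print(n,np.abs(t0-t4)[b[1]:b[3],b[0]:b[2]].mean())
for n,y in dict(green=299.0,blue=221,red=143).items():
    pass
    find('top4',n,61,dict(green=(656.5,298.3),blue=(649.6,220.5),red=(642.8,142.5))[n],66)
E
```

```text
time: 41.65
eef_pos: [526.7, -3.0, 88.1]
tool_rot: [0.044, 0.999, 0.0, -0.001]
force: [-0.2, 0.2, -0.2]
finger_gap: 55.4
gripper_force: 0.0
time 42.4 at [526.7  -3.  207.4] yaw -5.1 tilt [-0.0033  0.0003] gap 55.0 F [-0.7  0.8 -0.3] 
 D/500 [-0.0027  0.0002  0.0148] mm 7 az 0.0000
w15 [ 299  217   36   40 1166] [316.  236.9] [[526.4  -2.1  87. ]]
[[315.  239.3]
 [315.  234.9]]
far rim px 315.2 257.4
plane 5.950952380952381
oil 23.768132716049383
chisel 10.644938271604937
green centre [669.  303.3] L 13.0 W 11.0 yaw 0.0Traceback (most recent call last):
  File "<stdin>", line 10, in <module>
  File "h.py", line 41, in find
    cs,_=cv2.findContours(m,cv2.RETR_EXTERNAL,cv2.CHAIN_APPROX_NONE); c=max(cs,key=cv2.contourArea)
                                                                        ~~~^^^^^^^^^^^^^^^^^^^^^^^^
ValueError: max() iterable argument is empty
```

```bash
python3 - <<'E'
from h import *
for f in('top0','top4'):
    im=np.load('pics/%s.npy'%f)[205:255,460:515]; m=(im.min(-1)>170).astype(np.uint8); n,l,s,c=cv2.connectedComponentsWithStats(m); i=1+s[1:,4].argmax(); print(f,s[i],c[i])
im=np.load('pics/w11.npy'); h=cv2.cvtColor(im,cv2.COLOR_BGR2HSV).astype(int); 
m=(((h[...,0]>170)|(h[...,0]<8))&(h[...,1]>140)&(h[...,2]>90)).astype(np.uint8)
n,l,s,c=cv2.connectedComponentsWithStats(m); d=[i for i in range(1,n) if 15<s[i,4]<300 and abs(c[i][0]-315)<70]
p=px2w('w11',c[d],60); print(len(d)); 
q=p[(abs(p[:,0]-550)<62)&(abs(p[:,1]-150)<30)]; print(len(q),q[:,:2].min(0),q[:,:2].max(0),q.mean(0)); print([tuple(map(int,c[i])) for i in d])
r=cv2.minAreaRect(q[:,:2].astype(np.float32)); print(r)
E
```

```text
top0 [26 18 10 10 74] [30.31081081 22.66216216]
top4 [26 18 10 10 77] [30.37662338 22.51948052]
44
42 [496.3 133.8] [600.9 175.1] [546.54285714 151.17380952  60.        ]
[(344, 157), (299, 155), (310, 155), (322, 155), (334, 156), (288, 174), (298, 172), (310, 172), (322, 172), (333, 173), (298, 189), (310, 189), (321, 189), (333, 189), (298, 205), (310, 205), (321, 205), (333, 205), (298, 221), (310, 221), (321, 221), (332, 221), (298, 236), (309, 237), (321, 237), (332, 237), (298, 252), (309, 252), (320, 252), (331, 252), (298, 266), (320, 266), (309, 266), (331, 266), (298, 280), (309, 281), (320, 281), (330, 281), (298, 294), (309, 295), (319, 295), (330, 295), (289, 316), (342, 316)]
((548.089599609375, 147.73480224609375), (37.57392883300781, 104.10892486572266), 80.11251831054688)
```

```bash
python3 -c "
from bench import job
print(job.hand_in())"
```

```text
the job is handed in; nothing more can be done
None
```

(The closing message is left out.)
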